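# Hang the rinsed paste brush on the drying carousel

### The arm

A 6-joint arm with a two-finger parallel gripper is mounted at the origin on a cart in front of the work surface, level with it; the furniture and walls round the work are solid. World frame = base frame: x ahead of the robot, y to its left, z up, the work surface at z = 0. Lengths are in m, angles in degrees, forces in N, time in s.
With the tool pointing down it reaches from about 0.325 to 0.9 m from the base axis. Payload 6.1 kg.
Tool frame: the origin (TCP) lies between the finger pads; the fingertips stand env.tips_ahead ahead of it and the grasp point (between the pads) lies 2 mm behind it (env.tips_ahead is the distance from the TCP to the fingertips, in m); x points along the fingers, y is the direction in which the jaws open and shut, and the axes are right-handed (so a half turn about x gives the same grasp; the last joint's range is limited). The gripper opens to 85 mm and grips with 20 to 120 N. Pads are 22 mm wide; open, the fingers measure 114 mm over their backs; the gripper's body (76 mm by 85 mm) begins 54 mm behind the grasp point. The pads swing forward as they close: fully open they stand 13 mm farther back than shut.
Start: joints at [-79.246, 12.628, 87.462, -0, 79.91, -7.225], TCP at [0.193, -0.594, 0.248] pointing down, gripper open.
Joint ranges: [-170.65, 170.65], [-52.31, 119.04], [5.05, 147.46], [-71.25, 251.25], [11.57, 151.72], [-153.62, 153.62]. Speed limits (degrees/s): [147.25, 147.25, 172.46, 180, 180, 180].

### API

Orientations are given as a 3x3 rotation matrix whose columns are the frame's x, y, z axes.
In Python, from station import monitor, grab_frame, env gives the robot as it stands. The module is installed in compiled form; this text tells all that it offers.
- The arm moves only by the shell command python3 -m crank 'ROWS' [FORCE]. ROWS is JSON, a list of rows, each an object of numbers: "ax", "ay", "az": the turn, a rotation vector about the tool's x, y, z in rad; "x", "y", "z": the shift along the tool's x, y, z in cm; "claw": the finger opening in cm, from 0 to 8.54. A call has 1 to 12 rows; each row shifts and turns the commanded pose from where the row before left it, along the tool's axes as they then stand; what a row does not reach is not made up. A row lasts 1/12 s, in which the tool goes at most 41.7 mm and 7.16 degrees, less where a joint would pass 70% of its speed; a pose out of reach is approached as far as the arm can. A call is refused whole if a number of a shift passes 4.17 or a number of a turn 0.125, either way. A call with a gripper value outside its range is refused whole. The fingers move at their own pace and stop on an object; FORCE is the grip in N (left out, the last holds). Time passes only in rows, so rows that do not move let the fingers close. It gives the time, the measured TCP pose, the force and the opening at its end, in the units of the state.
- monitor.get_state(): the state, without advancing time (a new reading comes with each control period).
- grab_frame(name): name is "scene" or "top" or "wrist"; returns a dict with "frame" (400x640x3 uint8, red, green, blue), "z_map" (400x640 float32, m along the optical axis (not along the pixel's ray), 0 where there is no reading), "fx", "fy", "cx", "cy" (pixels), "k1" (the pictures are not rectified: a ray, as slopes to the right and down, at radius r is drawn at 1 + k1 r^2 times it, then the intrinsics apply), "rvec" (rotation vector, rad) and "tvec" (3), from world to camera coordinates, as OpenCV has them. Camera axes: x right, y down, z forward; pixel columns grow to the right and rows downward; lengths in m; the calibration is good to about 2 mm. A picture is of the moment at which its call begins.
- env.close_job(): hands the job in, once; it reports no verdict.
The state is a dict: "time_s": time; "q": joint angles; "qd": joint speeds; "effort": joint torques, N m; "position": TCP position; "tcp_rot": TCP orientation; "contact_force": force on the tool from outside, world axes, zero at the start; "wrist_torque": the same for the moment, N m; "width": opening from 0.0 (shut) to 1.0 (fully open).
Only numpy, scipy, OpenCV 4.12 (cv2) and the standard library are available. Lean on these libraries where they do the work, as an engineer would, in place of code of your own. Each camera call takes 0.05 s, during which the arm holds its last target.

### The job

The rinsed red-handled paste brush must not dry standing on its bristles. Turn the drying carousel until its one empty clip clicks to rest at the middle of the hood's open front, then press the brush, held upright, by its neck gently into that clip until it is fully home behind the spring rollers, and leave it hanging there by its shoulder, bristles down and at rest. Do not force the brush, keep the other four brushes in their clips, and leave the things round about where they stand.

Things in the scene. Friction and masses are not known exactly. Their poses are not given: they have to be found in the camera images.
- stand: Base of the brush-drying carousel: white board 340 x 340 x 12 mm, fixed to the table, with a round steel drip tray. Origin: on the carousel's upright turning axis, at table height; its -x axis points out through the middle of the open front (towards the robot, within about 15 degrees).
- hood_edge (a point): Middle of the front edge of the clear acrylic dust hood's roof, 45 mm in front of the turning axis. The roof's top is 190 mm above the table, its underside 185 mm. It covers all behind this edge; sides and back are closed 165 mm from the axis; only the front is open, so brushes can be hung only there.
- turn_knob (a point): Centre of the black fluted round knob on top of the carousel shaft, above the hood roof: 44 mm in diameter, 35 mm high (197 to 232 mm above the table). It turns the whole rack, either way, without end stop, with a click stop every 72 degrees that takes about 0.2 N m to leave; over the last 30 degrees it pulls the rack in, so that a clip stands exactly at the middle of the front.
- rotor: The turning rack as a whole: shaft, five grey arms 72 degrees apart with clips, knob. Origin on the turning axis at table height, z up; its -x axis points from the axis to the one empty clip.
- empty_clip (a point): NOMINAL place of the one empty clip: on the rack's arm, 120 mm from the axis, at the top of the clip's steel plate (125 mm above the table, 5 mm thick). Its -x axis points radially outward. The clip head is screwed to its slotted arm anywhere from 10 mm nearer the axis to 10 mm farther out than this point, not measured: feel for it. A brush neck fully home is centred there, on the same radius.
- clip_mouth (a point): Nominal mouth of that clip, 30 mm outward of its nominal point (shifted with it). Flat fork 46 mm wide, slot 17 mm wide, lips flared to 27 mm. Under the plate (down to 13 mm below its top) two white spring rollers: the neck meets them 10 mm before home, spreads them (peak 5 to 9 N), passes them 5 mm before home, then meets a soft plunger, then the solid slot end.
- brush_handle (a point): Centre of the handle of the red-handled paste brush to be hung, 110 mm above its bristle end, on its axis; z runs along the brush to the handle's top. Round brush, 132 mm long, 0.05 to 0.1 kg, standing on its bristles on a 4 mm thick white blotter. Handle 30 mm wide and 45 mm high (87 to 132 mm above the bristle end).
- brush_shoulder (a point): Point on the same red brush's axis at the flat underside of its handle (the shoulder), 87 mm above the bristle end. Below it: neck 14 mm wide and 30 mm long, brass ferrule 36 mm wide and 22 mm long, bristles 33 mm wide and 35 mm long. When hung, the shoulder rests on the clip plate, so this point is level with the plate's top.
- clip_plunger (a joint): Travel of the small sprung rubber cushion at the slot end of the empty clip, m: 0 when the clip is empty, 0.003 to 0.004 when a neck is fully home and held between the cushion and the closed rollers. It keeps the neck from rattling (under 2 N).
- blotter: White blotting sheets 130 x 100 x 4 mm, fixed on the table, under the red brush; origin at the underside's centre.
- thread_bobbin: Bystander: bobbin of linen thread, 33 mm wide, 42 mm high, standing; origin at its underside.
- loupe: Bystander: black eyepiece loupe, 40 mm wide, 28 mm high; origin at its underside.
- glue_jar: Bystander: white paste jar with black cap, 64 mm wide, 68 mm high; origin at its underside.
- paste_brush: The red-handled paste brush as a whole; origin at the centre of its bristle end.
- hung_shoulder1 (a point): Shoulder point (underside of the handle, on the axis) of the brush with black handle and steel ferrule that hangs in the clip 72 degrees anticlockwise (seen from above) from the empty one; same size as the red brush, handle 45 mm high above this point.
- full_clip1 (a point): Centre of the clip in which that brush with black handle and steel ferrule hangs, top of its plate, 120 mm from the axis.
- hung_shoulder2 (a point): Shoulder point (underside of the handle, on the axis) of the brush with dark wood handle and copper ferrule that hangs in the clip 144 degrees anticlockwise (seen from above) from the empty one; same size as the red brush, handle 45 mm high above this point.
- full_clip2 (a point): Centre of the clip in which that brush with dark wood handle and copper ferrule hangs, top of its plate, 120 mm from the axis.
- hung_shoulder3 (a point): Shoulder point (underside of the handle, on the axis) of the brush with green handle and steel ferrule that hangs in the clip 216 degrees anticlockwise (seen from above) from the empty one; same size as the red brush, handle 45 mm high above this point.
- full_clip3 (a point): Centre of the clip in which that brush with green handle and steel ferrule hangs, top of its plate, 120 mm from the axis.
- hung_shoulder4 (a point): Shoulder point (underside of the handle, on the axis) of the brush with light brown wood handle and brass ferrule that hangs in the clip 288 degrees anticlockwise (seen from above) from the empty one; same size as the red brush, handle 45 mm high above this point.
- full_clip4 (a point): Centre of the clip in which that brush with light brown wood handle and brass ferrule hangs, top of its plate, 120 mm from the axis.

How it is judged (in metres and radians):
On the way, in this order (a step that is already met when the one before it is completed fails the run):
1. the empty clip stands at the middle of the open front (x of empty_clip in the frame of stand below -0.1165 m), for 0.3 s.
2. the red brush's neck is fully home in the clip, upright, its shoulder down on the plate (x of empty_clip in the frame of stand below -0.1165 m and value of joint clip_plunger above 0.0022 m and horizontal distance between brush_shoulder and empty_clip below 0.014 m and z of brush_shoulder in the frame of empty_clip between -0.003 and 0.003 m and angle between brush_shoulder's own z axis and vertical below 0.12 rad), for 0.2 s.
At the end, for the whole second after the job is handed in: The clip that was empty stands at the middle of the open front (within 13 degrees); the red brush hangs in it: cushion pressed in over 2.2 mm, shoulder within 3 mm of the plate top and 14 mm of the nominal point, tilt under 7 degrees, at rest; the other brushes within 6 mm of their clip points (all of step 2 and linear speed of paste_brush below 0.02 m/s and distance between hung_shoulder1 and full_clip1 below 0.006 m and distance between hung_shoulder2 and full_clip2 below 0.006 m and distance between hung_shoulder3 and full_clip3 below 0.006 m and distance between hung_shoulder4 and full_clip4 below 0.006 m); the robot touches nothing.
It fails at once if the red brush is pressed against the rack with more than 15 N (contact force between paste_brush and rotor above 15 N).
It fails at once if the red brush is knocked against the stand or hood with more than 10 N (contact force between paste_brush and stand above 10 N).
It fails at once if another brush comes out of its clip (more than 12 mm off) (distance between hung_shoulder1 and full_clip1 above 0.012 m or distance between hung_shoulder2 and full_clip2 above 0.012 m or distance between hung_shoulder3 and full_clip3 above 0.012 m or distance between hung_shoulder4 and full_clip4 above 0.012 m).
It fails at once if the bobbin, loupe or jar is moved more than 20 mm (distance of any of thread_bobbin, loupe, glue_jar from where it was at the start of the episode above 0.02 m).
It also fails if it takes over 64 s, if anything falls off the work surface, if the arm or the gripper's body presses on something with over 40 N, if the wrist force passes 120 N, or if a joint passes its speed limit or range.

## Working session

There is one attempt and no reset: what is moved stays moved. The work goes in short steps, Python scripts to look and compute and a shell command to move; the robot and the scene stay as the last step left them, time stands still between calls to the robot, and variables do not carry over. Pictures are saved under pics/ and viewed, and the job is handed in when it is done.

```bash
mkdir -p pics; ls; cat > h.py <<'E'
import numpy as np, cv2
from station import monitor, grab_frame, env
def cam(f):
    R=cv2.Rodrigues(np.array(f["rvec"],float))[0]; t=np.array(f["tvec"],float).reshape(3); return R,t
def unproj(f,u,v,z=None):
    R,t=cam(f)
    if z is None: z=float(f["z_map"][int(v),int(u)])
    K=np.array([[f["fx"],0,f["cx"]],[0,f["fy"],f["cy"]],[0,0,1.]])
    p=cv2.undistortPoints(np.array([[[u,v]]],float),K,np.array([f["k1"],0,0,0.]))[0,0]
    return R.T@(np.array([p[0]*z,p[1]*z,z])-t)
def cloud(f):
    R,t=cam(f)
    K=np.array([[f["fx"],0,f["cx"]],[0,f["fy"],f["cy"]],[0,0,1.]])
    vv,uu=np.mgrid[0:400,0:640]
    p=cv2.undistortPoints(np.stack([uu,vv],-1).reshape(-1,1,2).astype(float),K,np.array([f["k1"],0,0,0.]))[:,0]
    z=f["z_map"].reshape(-1).astype(float)
    P=(np.c_[p*z[:,None],z]-t)@R
    P[z<=0]=np.nan
    return P.reshape(400,640,3)
def proj(f,P):
    R,t=cam(f)
    K=np.array([[f["fx"],0,f["cx"]],[0,f["fy"],f["cy"]],[0,0,1.]])
    return cv2.projectPoints(np.array(P,float).reshape(-1,1,3),np.array(f["rvec"],float),t,K,np.array([f["k1"],0,0,0.]))[0][:,0]
def save(f,n): cv2.imwrite("pics/"+n+".png",cv2.cvtColor(f["frame"],cv2.COLOR_RGB2BGR))
E
python3 - <<'E'
from h import *
import pickle
for n in ("scene","top","wrist"):
    f=grab_frame(n); save(f,n+"0"); pickle.dump(f,open(n+"0.pkl","wb"))
    R,t=cam(f); print(n,f["fx"],f["k1"],-R.T@t)
print(monitor.get_state(), env.tips_ahead)
E
```

```text
pics
scene 472.25921149561697 -0.055057735567327966 [-0.45187665 -0.74602816  1.14934127]
top 392.1338505957024 -0.031910949169468225 [ 0.46991146 -0.051087    1.49936996]
wrist 352.72301998916794 -0.02949477433007343 [ 0.2621558  -0.57304868  0.37203385]
{'time_s': 0.15, 'q': array([-7.92460945e+01,  1.26658919e+01,  8.75110535e+01, -1.31911751e-04,
        7.99102888e+01, -7.22311981e+00]), 'qd': array([ 0.03873557, -0.13974845, -0.21238287,  0.04497957,  0.0629486 ,
        0.00520831]), 'effort': array([ 3.47001296e-04, -4.97483110e+01, -3.89904964e+01, -2.32950470e-04,
        7.12305045e-03, -3.35781476e-05]), 'position': array([ 0.19282911, -0.59404421,  0.2474362 ]), 'tcp_rot': array([[-2.86316277e-04,  3.08635780e-01, -9.51180253e-01],
       [ 1.49536261e-03, -9.51179096e-01, -3.08635855e-01],
       [-9.99998841e-01, -1.51072686e-03, -1.89184350e-04]]), 'contact_force': array([-0.16092818,  0.82826341,  0.54804149]), 'wrist_torque': array([ 0.02716798,  0.00331366, -0.03683493]), 'width': 1.0011083690983} 0.017
```

View pics/scene0.png

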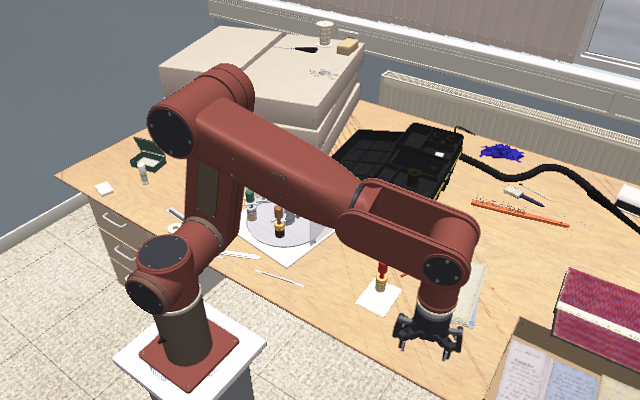

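View pics/top0.png

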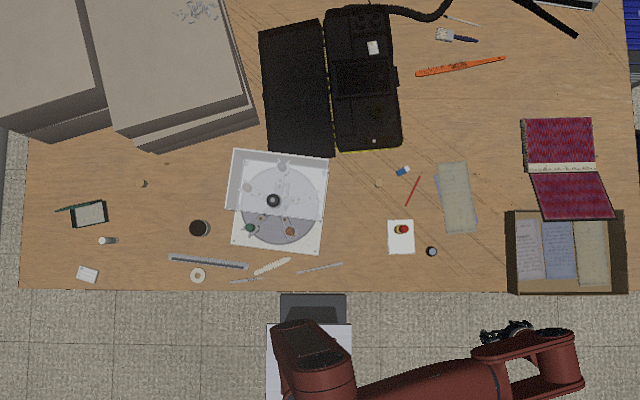

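View pics/wrist0.png

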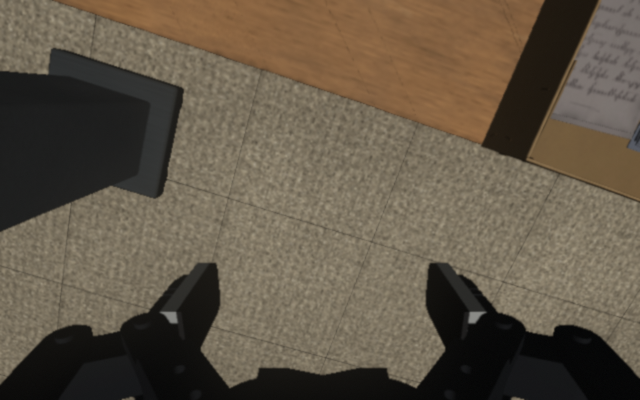

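```bash
python3 - <<'E'
from h import *
import pickle
f=pickle.load(open("top0.pkl","rb"))
c=f["frame"][140:265,215:345]; cv2.imwrite("pics/topc1.png",cv2.resize(c,None,fx=4.6,fy=4.6,interpolation=cv2.INTER_CUBIC)[...,::-1])
c=f["frame"][150:270,370:490]; cv2.imwrite("pics/topc2.png",cv2.resize(c,None,fx=4,fy=4,interpolation=cv2.INTER_CUBIC)[...,::-1])
P=cloud(f)
def st(u0,u1,v0,v1,zl,zh):
    q=P[v0:v1,u0:u1].reshape(-1,3); q=q[(q[:,2]>zl)&(q[:,2]<zh)]; print(len(q),q.mean(0),q.min(0),q.max(0),np.median(q,0))
st(260,290,188,215,.2,.25)   # knob
st(385,420,215,245,.12,.15)  # red brush
st(420,440,240,262,.015,.06)
st(185,215,210,245,.04,.1)
# stand corners
for u,v in [(273,200),(250,227),(290,231),(268,247)]:print(u,v,P[v,u])
# roof points
q=P[140:265,215:345]; m=(q[...,2]>.175)&(q[...,2]<.196); print(m.sum()); 
qq=q[m];print(qq.min(0),qq.max(0))
cv2.imwrite("pics/zm.png",cv2.resize((np.clip(q[...,2],0,.24)/.24*255).astype(np.uint8),None,fx=4.6,fy=4.6,interpolation=0))
E
```

```text
141 [0.59128795 0.10988607 0.2299596 ] [0.57152442 0.09001694 0.20420016] [0.61314099 0.13223189 0.23808591] [0.59018494 0.10937956 0.23109868]
59 [ 0.50612112 -0.3361138   0.13266025] [ 0.49180361 -0.34891861  0.12022266] [ 0.51979285 -0.32328643  0.14089178] [ 0.50559064 -0.33623615  0.13294162]
70 [ 0.42354402 -0.4574851   0.0263983 ] [ 0.40793337 -0.47496681  0.01643318] [ 0.43800492 -0.44103401  0.03373291] [ 0.42310499 -0.45747406  0.0268337 ]
266 [0.50821226 0.40565257 0.06578483] [0.47949165 0.37651137 0.04002309] [0.53942745 0.44040329 0.07697934] [0.5087832  0.40452454 0.06771277]
273 200 [0.59303308 0.10950661 0.23121315]
250 227 [0.50660556 0.19360959 0.17417567]
290 231 [0.4936328  0.05817542 0.16952805]
268 247 [0.43596527 0.15335371 0.0154594 ]
5837
[ 0.4935305  -0.07025237  0.17584195] [0.77553784 0.2798574  0.19598343]<stdin>:18: RuntimeWarning: invalid value encountered in cast
```

View pics/topc1.png

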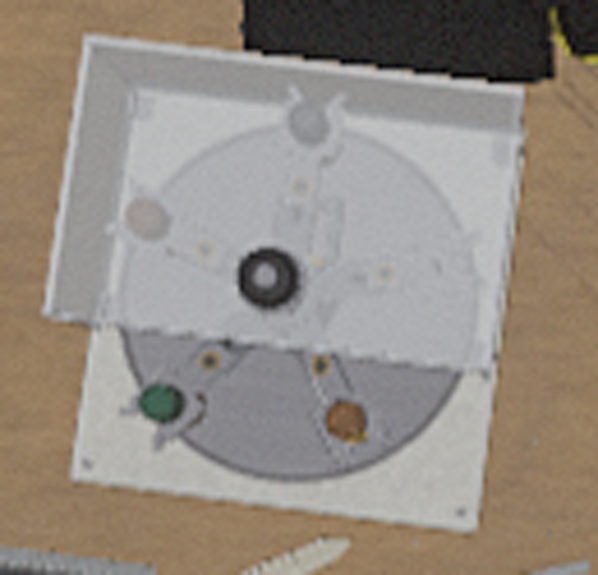

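View pics/topc2.png

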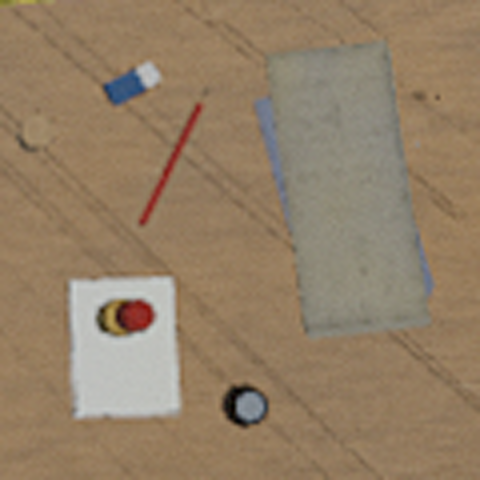

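View pics/zm.png

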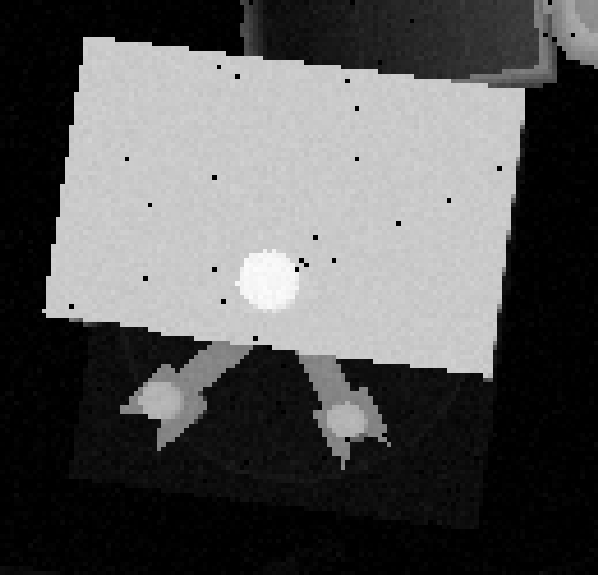

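```bash
python3 - <<'E'
from h import *
import pickle
f=pickle.load(open("top0.pkl","rb"));P=cloud(f)
q=P[135:265,215:345]; 
m=(q[...,2]>.182)&(q[...,2]<.194)
qq=q[m]; r=cv2.minAreaRect(qq[:,:2].astype(np.float32)); print(r, cv2.boxPoints(r))
ax=None
k=P[188:215,260:290].reshape(-1,3);k=k[k[:,2]>.222];r=cv2.minEnclosingCircle(k[:,:2].astype(np.float32));print("knob",r,k.mean(0),len(k))
for n,(u0,u1,v0,v1) in dict(green=(240,262,218,240),brown=(280,302,222,243)).items():
    b=P[v0:v1,u0:u1].reshape(-1,3);b=b[(b[:,2]>.16)&(b[:,2]<.18)];r=cv2.minEnclosingCircle(b[:,:2].astype(np.float32));print(n,r,b.mean(0),len(b))
b=P[215:245,385:420].reshape(-1,3);b=b[b[:,2]>.128];r=cv2.minEnclosingCircle(b[:,:2].astype(np.float32));print("red",r,b.mean(0),len(b))
# stand board front edge
w=P[225:262,225:330].reshape(-1,3)
b=P[140:265,215:345].reshape(-1,3);b=b[(b[:,2]>.008)&(b[:,2]<.02)];r=cv2.minAreaRect(b[:,:2].astype(np.float32));print("board",r,cv2.boxPoints(r))
f=pickle.load(open("scene0.pkl","rb"))
c=f["frame"][170:330,230:480]; cv2.imwrite("pics/scc.png",cv2.resize(c,None,fx=3.2,fy=3.2,interpolation=cv2.INTER_CUBIC)[...,::-1])
P=cloud(f)
b=P[250:320,350:400].reshape(-1,3);col=f["frame"][250:320,350:400].reshape(-1,3).astype(int)
m=(col[:,0]>110)&(col[:,1]<60)&(b[:,2]>.08);print("red scene",b[m].mean(0),b[m].min(0),b[m].max(0),m.sum())
E
```

```text
((0.652400553226471, 0.10422467440366745), (0.33057448267936707, 0.21309919655323029), 82.8326187133789) [[ 0.52606094 -0.04647698]
 [ 0.73749495 -0.07306501]
 [ 0.77874017  0.25492632]
 [ 0.56730616  0.28151435]]
knob ((0.5919278264045715, 0.11085768043994904), 0.021593855693936348) [0.59248739 0.11047187 0.23147463] 130
green ((0.5087143778800964, 0.19849632680416107), 0.014134865254163742) [0.50833419 0.19798801 0.16751234] 57
brown ((0.49372005462646484, 0.06025256961584091), 0.01405984628945589) [0.49415846 0.05982134 0.16767784] 48
red ((0.5061289072036743, -0.33734267950057983), 0.014474069699645042) [ 0.50589277 -0.33627244  0.13363068] 53
board ((0.6106396317481995, 0.11371150612831116), (0.47700613737106323, 0.49761489033699036), 0.3001311421394348) [[ 0.3708365   0.3612662 ]
 [ 0.37344313 -0.13634187]
 [ 0.85044277 -0.13384318]
 [ 0.84783614  0.36376488]]
red scene [ 0.49697361 -0.34245766  0.11125031] [ 0.48953752 -0.35073293  0.08098392] [ 0.50548989 -0.32251803  0.13414031] 51
```

View pics/scc.png

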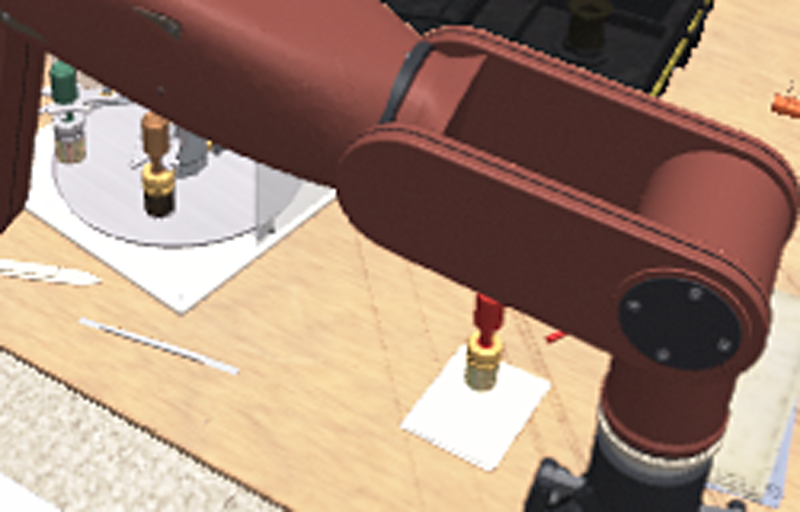

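```bash
python3 - <<'E'
from h import *
import pickle
f=pickle.load(open("top0.pkl","rb"));P=cloud(f)
q=P[205:250,230:315].reshape(-1,3); q=q[np.isfinite(q[:,0])]
A=np.array([.5916,.111])
for nm,B in (("brown",(.4939,.0600)),("green",(.5085,.1982))):
    d=np.array(B)-A; L=np.hypot(*d); d/=L; n=np.array([-d[1],d[0]])
    r=(q[:,:2]-A)@d; l=(q[:,:2]-A)@n
    print(nm,L,np.degrees(np.arctan2(d[1],d[0])))
    m=(abs(l)<25)&(r>45)&(r<.16)&(q[:,2]>.08)
    m=(abs(l)<.025)&(r>.045)&(r<.16)&(q[:,2]>.08)
    for a in np.arange(.045,.16,.008):
        k=m&(r>=a)&(r<a+.008); print(round(a,3),k.sum(),np.round(np.sort(q[k,2]),3).tolist())
E
```

```text
brown 0.11021020823862009 -152.43516454611697
0.045 30 [0.118, 0.122, 0.125, 0.129, 0.184, 0.187, 0.188, 0.188, 0.189, 0.189, 0.189, 0.19, 0.19, 0.19, 0.19, 0.19, 0.19, 0.19, 0.191, 0.191, 0.191, 0.191, 0.191, 0.192, 0.192, 0.194, 0.194, 0.194, 0.194, 0.195]
0.053 30 [0.117, 0.12, 0.121, 0.121, 0.122, 0.124, 0.124, 0.125, 0.127, 0.127, 0.128, 0.13, 0.13, 0.132, 0.185, 0.186, 0.188, 0.189, 0.189, 0.189, 0.189, 0.189, 0.19, 0.19, 0.19, 0.191, 0.191, 0.192, 0.193, 0.194]
0.061 23 [0.121, 0.121, 0.122, 0.122, 0.123, 0.124, 0.125, 0.125, 0.126, 0.127, 0.127, 0.128, 0.128, 0.129, 0.13, 0.132, 0.184, 0.186, 0.189, 0.19, 0.191, 0.192, 0.193]
0.069 18 [0.117, 0.119, 0.119, 0.12, 0.121, 0.122, 0.122, 0.124, 0.124, 0.125, 0.126, 0.126, 0.127, 0.129, 0.132, 0.132, 0.192, 0.192]
0.077 16 [0.117, 0.119, 0.12, 0.122, 0.123, 0.124, 0.124, 0.124, 0.125, 0.126, 0.126, 0.127, 0.127, 0.127, 0.13, 0.13]
0.085 18 [0.12, 0.122, 0.122, 0.123, 0.123, 0.123, 0.124, 0.124, 0.125, 0.125, 0.126, 0.126, 0.127, 0.127, 0.128, 0.128, 0.128, 0.129]
0.093 27 [0.117, 0.121, 0.123, 0.124, 0.124, 0.124, 0.124, 0.124, 0.1
[... 2701 characters left out ...]

0.117 33 [0.12, 0.122, 0.123, 0.124, 0.124, 0.124, 0.125, 0.126, 0.126, 0.132, 0.136, 0.15, 0.153, 0.161, 0.163, 0.163, 0.164, 0.164, 0.164, 0.166, 0.166, 0.166, 0.167, 0.168, 0.17, 0.17, 0.17, 0.17, 0.17, 0.171, 0.171, 0.172, 0.174]
0.125 26 [0.123, 0.124, 0.124, 0.124, 0.125, 0.125, 0.125, 0.127, 0.127, 0.128, 0.13, 0.137, 0.162, 0.163, 0.165, 0.165, 0.166, 0.167, 0.169, 0.17, 0.17, 0.17, 0.171, 0.172, 0.173, 0.173]
0.133 18 [0.117, 0.118, 0.122, 0.122, 0.123, 0.124, 0.125, 0.126, 0.126, 0.126, 0.126, 0.127, 0.128, 0.128, 0.129, 0.131, 0.165, 0.168]
0.141 12 [0.118, 0.121, 0.121, 0.123, 0.123, 0.125, 0.126, 0.127, 0.127, 0.127, 0.128, 0.134]
0.149 4 [0.122, 0.124, 0.126, 0.127]
0.157 0 []
```

```bash
cat > d.py <<'E'
# usage: python3 d.py X Y Z [angy] : shift in tool axes (cm) to target
import sys
from h import *
s=monitor.get_state(); R=np.array(s["tcp_rot"]); p=np.array(s["position"])
T=np.array([float(a) for a in sys.argv[1:4]])
print("t",s["time_s"],"p",p.round(4),"shift cm",((T-p)@R*100).round(2))
y=R[:,1]; print("angy",np.degrees(np.arctan2(y[1],y[0])).round(2),"xaxis",R[:,0].round(4),"F",s["contact_force"].round(2),"q",s["q"].round(1),"w",s["width"])
if len(sys.argv)>4:
    a=float(sys.argv[4]); Rd=np.array([[0,np.cos(np.radians(a)),0],[0,np.sin(np.radians(a)),0],[-1,0,0]]);Rd[:,2]=np.cross(Rd[:,0],Rd[:,1])
    print("rotvec",cv2.Rodrigues(R.T@Rd)[0].ravel().round(4), "shift in target axes",((T-p)@Rd*100).round(2))
E
python3 -m crank '[{"ax":-0.125,"x":-0.5},{"ax":-0.125,"x":-0.5},{"ax":-0.125,"x":-0.5},{"ax":-0.125,"x":-0.5},{"ax":-0.125,"x":-0.5},{"ax":-0.125,"x":-0.5},{"ax":-0.125,"x":-0.5},{"ax":-0.125,"x":-0.5},{"ax":-0.125,"x":-0.5},{"ax":-0.125,"x":-0.5}]' 40
python3 d.py .5918 .111 .30
```

```text
t 0.15 p [ 0.1928 -0.594   0.2474] shift cm [ -5.16 -54.76 -59.71]
angy -72.02 xaxis [-3.0e-04  1.5e-03 -1.0e+00] F [-0.16  0.83  0.55] q [-79.2  12.7  87.5  -0.   79.9  -7.2] w 1.0011083690983$[0]: bad value
```

```bash

python3 -m crank '[{"ax":-0.12,"ay":0,"az":0,"x":-0.5,"y":0,"z":0,"claw":8.5}]' 40; python3 d.py .5918 .111 .30
```

```text
time_s: 0.23
position: [0.1927, -0.5936, 0.2515]
tcp_rot: [[-0.001, 0.42, -0.908], [0.003, -0.908, -0.42], [-1.0, -0.003, -0.001]]
contact_force: [0.6, -0.5, -0.4]
width: 0.996
t 0.2333 p [ 0.1927 -0.5936  0.2515] shift cm [ -4.66 -47.22 -65.8 ]
angy -65.18 xaxis [-6.e-04  3.e-03 -1.e+00] F [ 0.64 -0.49 -0.43] q [-79.2  12.5  87.2  -0.   80.4 -14.1] w 0.9959868995552926
```

```bash

python3 -m crank '[{"ax":-0.12,"ay":0,"az":0,"x":-0.5,"y":0,"z":0,"claw":8.5},{"ax":-0.12,"ay":0,"az":0,"x":-0.5,"y":0,"z":0,"claw":8.5},{"ax":-0.12,"ay":0,"az":0,"x":-0.5,"y":0,"z":0,"claw":8.5},{"ax":-0.12,"ay":0,"az":0,"x":-0.5,"y":0,"z":0,"claw":8.5},{"ax":-0.12,"ay":0,"az":0,"x":-0.5,"y":0,"z":0,"claw":8.5},{"ax":-0.12,"ay":0,"az":0,"x":-0.5,"y":0,"z":0,"claw":8.5},{"ax":-0.12,"ay":0,"az":0,"x":-0.5,"y":0,"z":0,"claw":8.5},{"ax":-0.12,"ay":0,"az":0,"x":-0.5,"y":0,"z":0,"claw":8.5},{"ax":-0.12,"ay":0,"az":0,"x":-0.5,"y":0,"z":0,"claw":8.5}]' 40; python3 d.py .5918 .111 .30
```

```text
time_s: 0.98
position: [0.1929, -0.5943, 0.2981]
tcp_rot: [[-0.0, 0.999, -0.051], [0.001, -0.051, -0.999], [-1.0, -0.0, -0.001]]
contact_force: [0.1, -0.0, -0.0]
width: 0.993
t 0.9833 p [ 0.1929 -0.5943  0.2981] shift cm [ -0.14  36.24 -72.47]
angy -2.92 xaxis [-2.e-04  8.e-04 -1.e+00] F [ 0.07 -0.05 -0.01] q [-79.2  11.1  83.9  -0.   85.  -76.3] w 0.9931217398324415
```

```bash

python3 -m crank '[{"ax":0,"ay":0,"az":0,"x":0,"y":1.5,"z":-3,"claw":8.5},{"ax":0,"ay":0,"az":0,"x":0,"y":1.5,"z":-3,"claw":8.5},{"ax":0,"ay":0,"az":0,"x":0,"y":1.5,"z":-3,"claw":8.5},{"ax":0,"ay":0,"az":0,"x":0,"y":1.5,"z":-3,"claw":8.5},{"ax":0,"ay":0,"az":0,"x":0,"y":1.5,"z":-3,"claw":8.5},{"ax":0,"ay":0,"az":0,"x":0,"y":1.5,"z":-3,"claw":8.5},{"ax":0,"ay":0,"az":0,"x":0,"y":1.5,"z":-3,"claw":8.5},{"ax":0,"ay":0,"az":0,"x":0,"y":1.5,"z":-3,"claw":8.5},{"ax":0,"ay":0,"az":0,"x":0,"y":1.5,"z":-3,"claw":8.5},{"ax":0,"ay":0,"az":0,"x":0,"y":1.5,"z":-3,"claw":8.5},{"ax":0,"ay":0,"az":0,"x":0,"y":1.5,"z":-3,"claw":8.5},{"ax":0,"ay":0,"az":0,"x":0,"y":1.5,"z":-3,"claw":8.5}]'; python3 d.py .5918 .111 .30
```

```text
time_s: 1.98
position: [0.3935, -0.2437, 0.2982]
tcp_rot: [[0.0, 0.998, -0.057], [0.0, -0.057, -0.998], [-1.0, 0.0, -0.0]]
contact_force: [1.0, 0.2, 0.7]
width: 0.995
t 1.9833 p [ 0.3935 -0.2437  0.2982] shift cm [ -0.18  17.77 -36.54]
angy -3.28 xaxis [ 0.e+00  1.e-04 -1.e+00] F [1.04 0.2  0.74] q [-41.5 -11.9 106.8   0.   85.1 -38.3] w 0.9951698094265219
```

```bash

python3 -m crank '[{"ax":0,"ay":0,"az":0,"x":0,"y":1.5,"z":-3,"claw":8.5},{"ax":0,"ay":0,"az":0,"x":0,"y":1.5,"z":-3,"claw":8.5},{"ax":0,"ay":0,"az":0,"x":0,"y":1.5,"z":-3,"claw":8.5},{"ax":0,"ay":0,"az":0,"x":0,"y":1.5,"z":-3,"claw":8.5},{"ax":0,"ay":0,"az":0,"x":0,"y":1.5,"z":-3,"claw":8.5},{"ax":0,"ay":0,"az":0,"x":0,"y":1.5,"z":-3,"claw":8.5},{"ax":0,"ay":0,"az":0,"x":0,"y":1.5,"z":-3,"claw":8.5},{"ax":0,"ay":0,"az":0,"x":0,"y":1.5,"z":-3,"claw":8.5},{"ax":0,"ay":0,"az":0,"x":0,"y":1.5,"z":-3,"claw":8.5},{"ax":0,"ay":0,"az":0,"x":0,"y":1.5,"z":-3,"claw":8.5},{"ax":0,"ay":0,"az":0,"x":0,"y":1.5,"z":-3,"claw":8.5}]'; python3 d.py .5918 .111 .30
python3 - <<'E'
from h import *
import pickle
f=grab_frame("wrist"); save(f,"wrist1"); pickle.dump(f,open("wrist1.pkl","wb"))
E
```

```text
time_s: 2.9
position: [0.5771, 0.0765, 0.2979]
tcp_rot: [[-0.0, 0.998, -0.057], [-0.0, -0.057, -0.998], [-1.0, -0.0, 0.0]]
contact_force: [0.2, -0.6, 0.7]
width: 0.99
t 2.9 p [0.5771 0.0765 0.2979] shift cm [-0.21  1.28 -3.53]
angy -3.26 xaxis [-5.e-04 -0.e+00 -1.e+00] F [ 0.24 -0.61  0.65] q [-0.2  5.2 90.5 -0.  84.4  3. ] w 0.9899032354518934
```

View pics/wrist1.png

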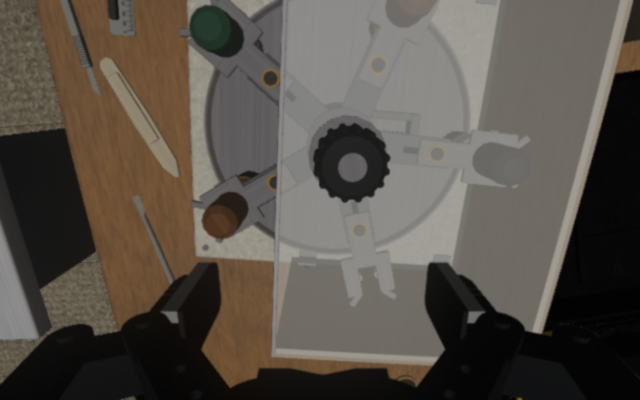

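```bash
python3 - <<'E'
from h import *
import pickle
f=pickle.load(open("wrist1.pkl","rb"));P=cloud(f)
k=P[115:215,300:400].reshape(-1,3);k=k[k[:,2]>.22];print("knob",cv2.minEnclosingCircle(k[:,:2].astype(np.float32)),k[:,2].mean())
A=np.array(cv2.minEnclosingCircle(k[:,:2].astype(np.float32))[0])
for n,(u0,u1,v0,v1) in dict(green=(190,245,5,60),brown=(200,245,185,240)).items():
    b=P[v0:v1,u0:u1].reshape(-1,3);b=b[(b[:,2]>.16)&(b[:,2]<.18)];c=np.array(cv2.minEnclosingCircle(b[:,:2].astype(np.float32))[0]);d=c-A;print(n,c,np.hypot(*d),np.degrees(np.arctan2(d[1],d[0])))
R,t=cam(f);C=-R.T@t
def atz(u,v,z):
    a=unproj(f,u,v,1.)-C; return C+a*(z-C[2])/a[2]
for u,v in [(360,230),(349,304),(393,298),(347,262),(385,255),(436,154),(273,183),(270,78),(378,65)]:
    p=atz(u,v,.125); d=p[:2]-A; print(u,v,p.round(4),np.hypot(*d).round(4),np.degrees(np.arctan2(d[1],d[0])).round(2))
a=atz(284,0,.19);b=atz(273,355,.19);print(a,b,np.degrees(np.arctan2(*(a-b)[[1,0]])))
c=f["frame"][190:320,310:430]; cv2.imwrite("pics/wc1.png",cv2.resize(c,None,fx=4.5,fy=4.5,interpolation=cv2.INTER_CUBIC)[...,::-1])
E
```

```text
knob ((0.5958049893379211, 0.11091864109039307), 0.022138390690088272) 0.2304872990902844
green [0.50851464 0.1985693 ] 0.12370223212794196 134.88199325953633
brown [0.49608499 0.06037509] 0.11179771354598576 -153.1216168903432
360 230 [0.609  0.0326 0.125 ] 0.0794 -80.42
349 304 [ 0.5965 -0.0429  0.125 ] 0.1539 -89.73
393 298 [ 0.6389 -0.0388  0.125 ] 0.1558 -73.94
347 262 [0.5962 0.0017 0.125 ] 0.1093 -89.8
385 255 [0.6314 0.0067 0.125 ] 0.1101 -71.13
436 154 [0.6753 0.0977 0.125 ] 0.0806 -9.47
273 183 [0.535  0.0803 0.125 ] 0.0681 -153.26
270 78 [0.5407 0.1662 0.125 ] 0.0781 134.9
378 65 [0.6271 0.1712 0.125 ] 0.0679 62.57
[0.56213413 0.20551875 0.19      ] [ 0.53153413 -0.04441966  0.19      ] 83.02000433241705
```

View pics/wc1.png

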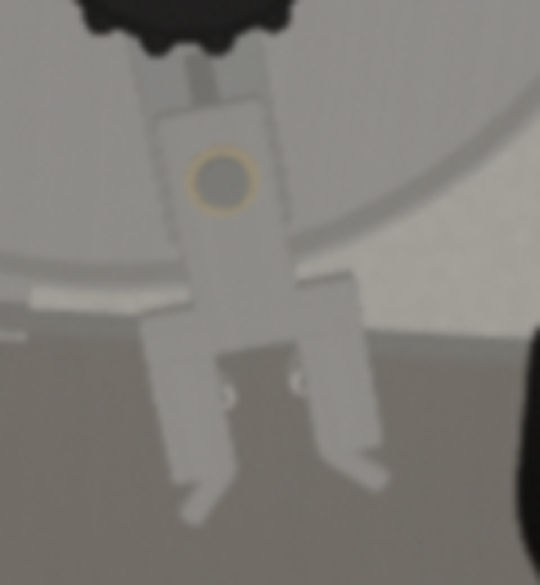

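```bash
python3 d.py .594 .111 .216
```

```text
t 2.95 p [0.5788 0.0812 0.2975] shift cm [ 8.17  1.35 -3.03]
angy -3.1 xaxis [ 8.0e-04  3.8e-03 -1.0e+00] F [-3.57  1.62  0.06] q [ 0.1  5.4 90.3  0.2 84.3  3.2] w 0.9913675386627107
```

```bash
python3 -m crank '[{"ax":0,"ay":0,"az":0,"x":0,"y":0.7,"z":-1.5,"claw":8.5},{"ax":0,"ay":0,"az":0,"x":0,"y":0.6,"z":-1.5,"claw":8.5},{"ax":0,"ay":0,"az":0,"x":0,"y":0,"z":0,"claw":8.5},{"ax":0,"ay":0,"az":0,"x":0,"y":0,"z":0,"claw":8.5}]'; python3 d.py .594 .111 .216 -3
```

```text
time_s: 3.28
position: [0.5913, 0.1045, 0.2979]
tcp_rot: [[-0.001, 0.998, -0.056], [-0.0, -0.056, -0.998], [-1.0, -0.001, 0.0]]
contact_force: [0.1, -0.1, -0.2]
width: 0.999
t 3.2833 p [0.5913 0.1045 0.2979] shift cm [ 8.19  0.24 -0.67]
angy -3.2 xaxis [-8.e-04 -2.e-04 -1.e+00] F [ 0.07 -0.1  -0.23] q [ 2.5  7.7 87.7 -0.  84.6  5.7] w 0.9985882725795906
rotvec [-0.0035  0.0002  0.0008] shift in target axes [ 8.19  0.24 -0.67]
```

```bash
python3 -m crank '[{"ax":0,"ay":0,"az":0,"x":1.6,"y":0.25,"z":-0.65,"claw":8.5},{"ax":0,"ay":0,"az":0,"x":1.6,"y":0,"z":0,"claw":8.5},{"ax":0,"ay":0,"az":0,"x":1.6,"y":0,"z":0,"claw":8.5},{"ax":0,"ay":0,"az":0,"x":1.6,"y":0,"z":0,"claw":8.5},{"ax":0,"ay":0,"az":0,"x":1.6,"y":0,"z":0,"claw":8.5},{"ax":0,"ay":0,"az":0,"x":0,"y":0,"z":0,"claw":8.5},{"ax":0,"ay":0,"az":0,"x":0,"y":0,"z":0,"claw":8.5}]'; python3 d.py .594 .111 .216 -3
python3 -m crank '[{"ax":0,"ay":0,"az":0,"x":0,"y":0,"z":0,"claw":4.6},{"ax":0,"ay":0,"az":0,"x":0,"y":0,"z":0,"claw":4.6},{"ax":0,"ay":0,"az":0,"x":0,"y":0,"z":0,"claw":4.2},{"ax":0,"ay":0,"az":0,"x":0,"y":0,"z":0,"claw":3.8},{"ax":0,"ay":0,"az":0,"x":0,"y":0,"z":0,"claw":3.5},{"ax":0,"ay":0,"az":0,"x":0,"y":0,"z":0,"claw":3.5}]' 30
```

```text
time_s: 3.87
position: [0.5934, 0.1094, 0.2175]
tcp_rot: [[-0.002, 0.998, -0.058], [-0.0, -0.058, -0.998], [-1.0, -0.002, 0.0]]
contact_force: [0.3, -0.3, 0.0]
width: 0.997
t 3.8667 p [0.5934 0.1094 0.2175] shift cm [ 0.15  0.05 -0.16]
angy -3.33 xaxis [-2.4e-03 -3.0e-04 -1.0e+00] F [ 0.27 -0.34  0.04] q [ 3.  11.1 92.6 -0.  76.4  6.3] w 0.9973774332626691
rotvec [-0.0057  0.0004  0.0023] shift in target axes [ 0.15  0.06 -0.16]
time_s: 4.37
position: [0.5951, 0.1102, 0.2198]
tcp_rot: [[0.003, 0.998, -0.057], [-0.0, -0.057, -0.998], [-1.0, 0.003, -0.0]]
contact_force: [0.6, -0.9, 5.7]
width: 0.506
```

```bash
python3 -m crank '[{"ax":0,"ay":0,"az":0,"x":-0.2,"y":0,"z":0,"claw":3.5},{"ax":0.05,"ay":0,"az":0,"x":0,"y":0,"z":0,"claw":3.5},{"ax":0.1,"ay":0,"az":0,"x":0,"y":0,"z":0,"claw":3.5},{"ax":0.1,"ay":0,"az":0,"x":0,"y":0,"z":0,"claw":3.5},{"ax":0.1,"ay":0,"az":0,"x":0,"y":0,"z":0,"claw":3.5},{"ax":0.1,"ay":0,"az":0,"x":0,"y":0,"z":0,"claw":3.5},{"ax":0.1,"ay":0,"az":0,"x":0,"y":0,"z":0,"claw":3.5},{"ax":0.1,"ay":0,"az":0,"x":0,"y":0,"z":0,"claw":3.5}]' 40; python3 d.py .5951 .1102 .2198
python3 - <<'E'
from h import *
f=grab_frame("top"); c=f["frame"][140:265,215:345]; cv2.imwrite("pics/topk1.png",cv2.resize(c,None,fx=4.6,fy=4.6,interpolation=cv2.INTER_CUBIC)[...,::-1])
save(grab_frame("wrist"),"wk1")
E
```

```text
time_s: 5.03
position: [0.5941, 0.1106, 0.2199]
tcp_rot: [[-0.0, 0.758, -0.653], [0.0, -0.653, -0.758], [-1.0, -0.0, 0.0]]
contact_force: [1.0, 0.3, -0.2]
width: 0.5
t 5.0333 p [0.5941 0.1106 0.2199] shift cm [ 0.01  0.1  -0.03]
angy -40.75 xaxis [-3.e-04  2.e-04 -1.e+00] F [ 0.99  0.31 -0.23] q [ 3.1 11.  92.4  0.  76.6 43.8] w 0.5003475179474781
```

View pics/topk1.png

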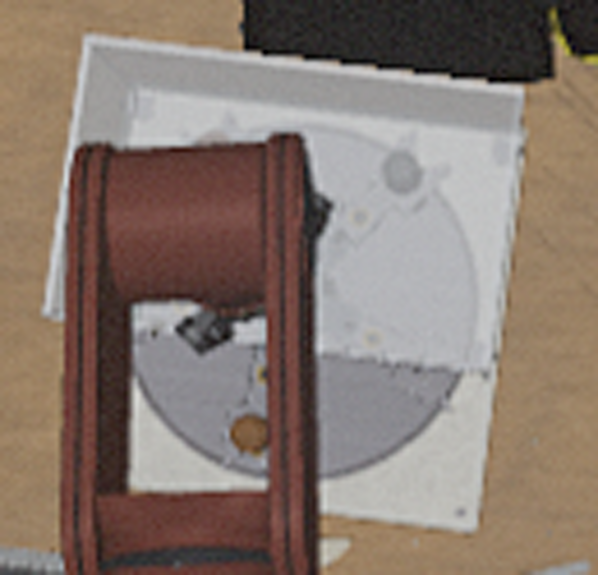

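View pics/wk1.png

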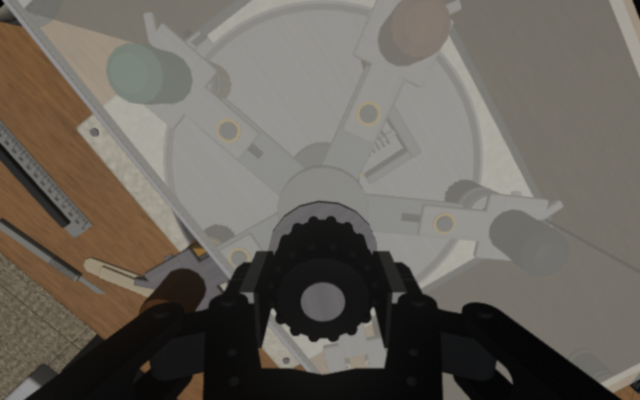

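```bash
python3 -m crank '[{"ax":0.1,"ay":0,"az":0,"x":0,"y":0,"z":0,"claw":3.5},{"ax":0.1,"ay":0,"az":0,"x":0,"y":0,"z":0,"claw":3.5},{"ax":0.1,"ay":0,"az":0,"x":0,"y":0,"z":0,"claw":3.5},{"ax":0.1,"ay":0,"az":0,"x":0,"y":0,"z":0,"claw":3.5},{"ax":0.1,"ay":0,"az":0,"x":0,"y":0,"z":0,"claw":3.5},{"ax":0.1,"ay":0,"az":0,"x":0,"y":0,"z":0,"claw":3.5},{"ax":0.1,"ay":0,"az":0,"x":0,"y":0,"z":0,"claw":3.5},{"ax":0.1,"ay":0,"az":0,"x":0,"y":0,"z":0,"claw":3.5},{"ax":0.1,"ay":0,"az":0,"x":0,"y":0,"z":0,"claw":3.5},{"ax":0.1,"ay":0,"az":0,"x":0,"y":0,"z":0,"claw":3.5},{"ax":0.1,"ay":0,"az":0,"x":0,"y":0,"z":0,"claw":3.5},{"ax":0.06,"ay":0,"az":0,"x":0,"y":0,"z":0,"claw":3.5}]'; python3 d.py .5951 .1102 .2198
python3 - <<'E'
from h import *
f=grab_frame("top"); c=f["frame"][140:265,215:345]; cv2.imwrite("pics/topk2.png",cv2.resize(c,None,fx=4.6,fy=4.6,interpolation=cv2.INTER_CUBIC)[...,::-1])
E
```

```text
time_s: 6.13
position: [0.5936, 0.1124, 0.22]
tcp_rot: [[-0.001, -0.292, -0.956], [0.003, -0.956, 0.292], [-1.0, -0.002, 0.002]]
contact_force: [0.1, 8.0, 0.7]
width: 0.5
t 6.1333 p [0.5936 0.1124 0.22  ] shift cm [ 0.02  0.16 -0.21]
angy -106.98 xaxis [-0.0013  0.0029 -1.    ] F [0.06 8.01 0.72] q [  3.2  11.   92.4   0.2  76.6 110.1] w 0.49964679118226724
```

View pics/topk2.png

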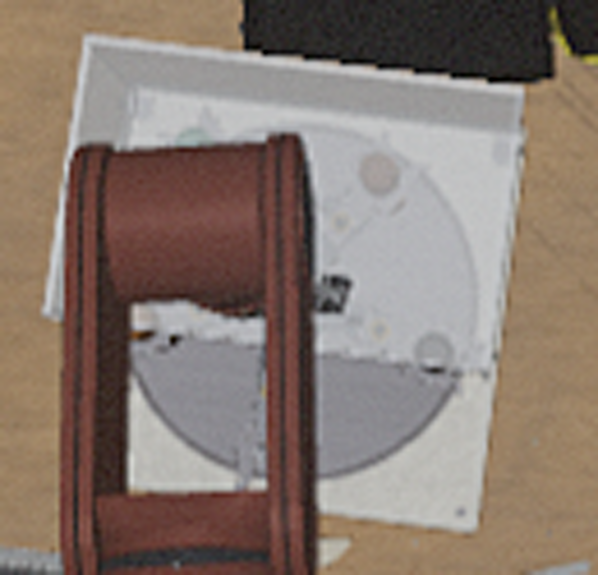

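```bash
python3 -m crank '[{"ax":0.02,"ay":0,"az":0,"x":0,"y":0,"z":0,"claw":5},{"ax":0,"ay":0,"az":0,"x":0,"y":0,"z":0,"claw":6},{"ax":0,"ay":0,"az":0,"x":0,"y":0,"z":0,"claw":8.5},{"ax":0,"ay":0,"az":0,"x":0,"y":0,"z":0,"claw":8.5},{"ax":0,"ay":0,"az":0,"x":-1,"y":0,"z":0,"claw":8.5},{"ax":-0.05,"ay":0,"az":0,"x":-2,"y":0,"z":0,"claw":8.5},{"ax":-0.12,"ay":0,"az":0,"x":-2,"y":0,"z":0,"claw":8.5},{"ax":-0.12,"ay":0,"az":0,"x":-2,"y":0,"z":0,"claw":8.5},{"ax":-0.12,"ay":0,"az":0,"x":-1,"y":0,"z":0,"claw":8.5},{"ax":-0.12,"ay":0,"az":0,"x":0,"y":0,"z":0,"claw":8.5},{"ax":-0.12,"ay":0,"az":0,"x":0,"y":0,"z":0,"claw":8.5},{"ax":-0.12,"ay":0,"az":0,"x":0,"y":0,"z":0,"claw":8.5}]'
python3 -m crank '[{"ax":-0.12,"ay":0,"az":0,"x":0,"y":0,"z":0,"claw":8.5},{"ax":-0.12,"ay":0,"az":0,"x":0,"y":0,"z":0,"claw":8.5},{"ax":-0.12,"ay":0,"az":0,"x":0,"y":0,"z":0,"claw":8.5},{"ax":-0.12,"ay":0,"az":0,"x":0,"y":0,"z":0,"claw":8.5},{"ax":-0.12,"ay":0,"az":0,"x":0,"y":0,"z":0,"claw":8.5},{"ax":-0.12,"ay":0,"az":0,"x":0,"y":0,"z":0,"claw":8.5},{"ax":-0.12,"ay":0,"az":0,"x":0,"y":0,"z":0,"claw":8.5},{"ax":-0.12,"ay":0,"az":0,"x":0,"y":0,"z":0,"claw":8.5}]'
python3 d.py .506 -.337 .30 -7.1
python3 - <<'E'
from h import *
import pickle
f=grab_frame("wrist"); save(f,"wrist2"); pickle.dump(f,open("wrist2.pkl","wb"))
E
```

```text
time_s: 7.18
position: [0.5945, 0.1101, 0.3018]
tcp_rot: [[0.002, 0.444, -0.896], [-0.0, -0.896, -0.444], [-1.0, 0.001, -0.001]]
contact_force: [-0.5, -0.0, 0.3]
width: 0.998
time_s: 7.85
position: [0.5944, 0.1101, 0.3013]
tcp_rot: [[0.001, 0.989, -0.15], [-0.0, -0.15, -0.989], [-1.0, 0.001, -0.0]]
contact_force: [0.5, -0.6, -0.2]
width: 0.995
t 7.85 p [0.5944 0.1101 0.3013] shift cm [ 0.13 -2.03 45.53]
angy -8.63 xaxis [ 8.e-04 -1.e-04 -1.e+00] F [ 0.53 -0.56 -0.23] q [ 3.   8.1 86.9 -0.  84.9 11.7] w 0.9949495312237489
rotvec [-0.0267 -0.     -0.0008] shift in target axes [ 0.13 -3.24 45.46]
```

View pics/wrist2.png

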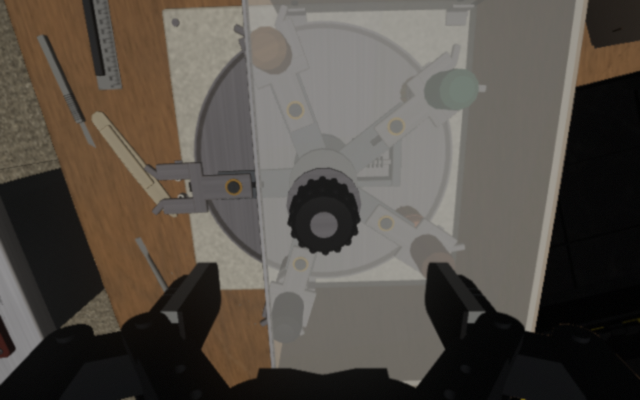

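```bash
python3 - <<'E'
from h import *
import pickle
f=pickle.load(open("wrist2.pkl","rb"));P=cloud(f)
k=P[165:265,280:365].reshape(-1,3);k=k[k[:,2]>.22];A=np.array(cv2.minEnclosingCircle(k[:,:2].astype(np.float32))[0]);print("knob",A)
R,t=cam(f);C=-R.T@t
def atz(u,v,z):
    a=unproj(f,u,v,1.)-C; return C+a*(z-C[2])/a[2]
for n,(u,v) in dict(screw=(233,187),lipU=(150,166),lipD=(156,210),backU=(208,161),backD=(208,213)).items():
    p=atz(u,v,.125); d=p[:2]-A; print(n,p.round(4),np.hypot(*d).round(4),np.degrees(np.arctan2(d[1],d[0])).round(2))
c=f["frame"][130:240,135:275]; cv2.imwrite("pics/wc2.png",cv2.resize(c,None,fx=5,fy=5,interpolation=cv2.INTER_CUBIC)[...,::-1])
q=P[155:220,150:245].reshape(-1,3);m=(q[:,2]>.115)&(q[:,2]<.135)
d=q[m][:,:2]-A; print(m.sum(),np.median(q[m],0)); r=cv2.minAreaRect(q[m][:,:2].astype(np.float32));print(r,cv2.boxPoints(r))
a=atz(243,0,.19);b=atz(275,390,.19);print(a,b,np.degrees(np.arctan2(*(a-b)[[1,0]])))
E
```

```text
knob [0.59605223 0.11104576]
screw [0.517  0.1189 0.125 ] 0.0794 174.3
lipU [0.4494 0.1482 0.125 ] 0.1512 165.76
lipD [0.4434 0.1086 0.125 ] 0.1527 -179.09
backU [0.5007 0.1448 0.125 ] 0.1012 160.53
backD [0.4894 0.0988 0.125 ] 0.1074 -173.45
3014 [0.4844844  0.12219278 0.1240572 ]
((0.48444849252700806, 0.12253423780202866), (0.04650513455271721, 0.08643028885126114), 82.71048736572266) [[0.43863225 0.10495287]
 [0.524364   0.09398633]
 [0.53026474 0.1401156 ]
 [0.444533   0.15108214]]
[0.56721814 0.24471474 0.19      ] [ 0.53180828 -0.04362374  0.19      ] 82.99875792274085
```

View pics/wc2.png

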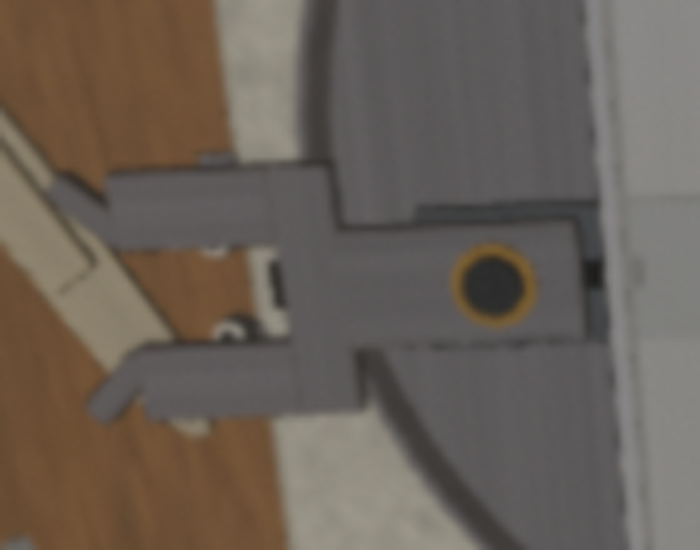

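```bash
python3 -m crank '[{"ax":-0.027,"ay":0,"az":0,"x":0,"y":-0.25,"z":3.8,"claw":8.5},{"ax":0,"ay":0,"az":0,"x":0,"y":-0.25,"z":3.8,"claw":8.5},{"ax":0,"ay":0,"az":0,"x":0,"y":-0.25,"z":3.8,"claw":8.5},{"ax":0,"ay":0,"az":0,"x":0,"y":-0.25,"z":3.8,"claw":8.5},{"ax":0,"ay":0,"az":0,"x":0,"y":-0.25,"z":3.8,"claw":8.5},{"ax":0,"ay":0,"az":0,"x":0,"y":-0.25,"z":3.8,"claw":8.5},{"ax":0,"ay":0,"az":0,"x":0,"y":-0.25,"z":3.8,"claw":8.5},{"ax":0,"ay":0,"az":0,"x":0,"y":-0.25,"z":3.8,"claw":8.5},{"ax":0,"ay":0,"az":0,"x":0,"y":-0.25,"z":3.8,"claw":8.5},{"ax":0,"ay":0,"az":0,"x":0,"y":-0.25,"z":3.7,"claw":8.5},{"ax":0,"ay":0,"az":0,"x":0,"y":-0.25,"z":3.8,"claw":8.5},{"ax":0,"ay":0,"az":0,"x":0,"y":-0.25,"z":3.8,"claw":8.5}]'
python3 -m crank '[{"ax":0,"ay":0,"az":0,"x":4,"y":0,"z":0,"claw":8.5},{"ax":0,"ay":0,"az":0,"x":4,"y":0,"z":0,"claw":8.5},{"ax":0,"ay":0,"az":0,"x":0,"y":0,"z":0,"claw":8.5},{"ax":0,"ay":0,"az":0,"x":0,"y":0,"z":0,"claw":8.5},{"ax":0,"ay":0,"az":0,"x":0,"y":0,"z":0,"claw":8.5}]'
python3 d.py .508 -.337 .112 -7.1
python3 - <<'E'
from h import *
import pickle
f=grab_frame("wrist"); save(f,"wrist3"); pickle.dump(f,open("wrist3.pkl","wb"))
P=cloud(f);col=f["frame"].astype(int)
m=(P[...,2]>.12)&(P[...,2]<.15)&(col[...,0]>col[...,1]+50);b=P[m];print(m.sum(),cv2.minEnclosingCircle(b[:,:2].astype(np.float32)),b.mean(0))
E
```

```text
time_s: 8.9
position: [0.5038, -0.3387, 0.3013]
tcp_rot: [[0.001, 0.991, -0.132], [-0.001, -0.132, -0.991], [-1.0, 0.001, 0.001]]
contact_force: [0.8, 0.4, 0.7]
width: 0.996
time_s: 9.32
position: [0.5053, -0.3371, 0.2226]
tcp_rot: [[0.002, 0.992, -0.13], [-0.001, -0.13, -0.992], [-1.0, 0.002, 0.001]]
contact_force: [-0.1, 0.6, 0.3]
width: 0.997
t 9.3167 p [ 0.5053 -0.3371  0.2226] shift cm [11.06  0.25 -0.06]
angy -7.47 xaxis [ 0.0016 -0.0014 -1.    ] F [-0.09  0.6   0.34] q [-41.1  11.2  91.9  -0.   76.8 -33.7] w 0.9965302582222155
rotvec [-0.0065  0.0012 -0.0017] shift in target axes [11.06  0.27 -0.04]
1322 ((0.5053552389144897, -0.3378177583217621), 0.014140021055936813) [ 0.50584227 -0.33643753  0.13313168]
```

View pics/wrist3.png

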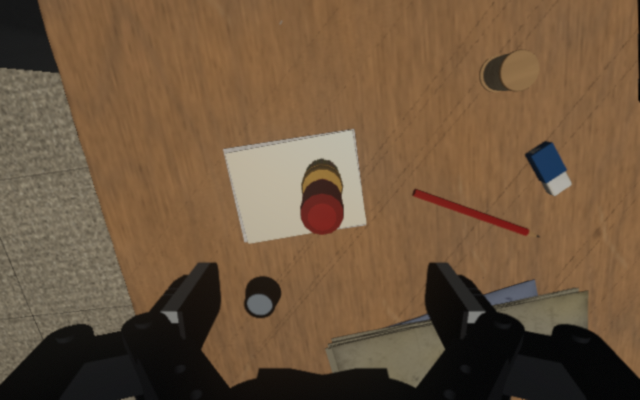

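```bash
python3 -m crank '[{"ax":-0.006,"ay":0,"az":0,"x":2,"y":0,"z":0,"claw":8.5},{"ax":0,"ay":0,"az":0,"x":2,"y":0,"z":0,"claw":8.5},{"ax":0,"ay":0,"az":0,"x":2,"y":0,"z":0,"claw":8.5},{"ax":0,"ay":0,"az":0,"x":2,"y":0,"z":0,"claw":8.5},{"ax":0,"ay":0,"az":0,"x":2,"y":0,"z":0,"claw":8.5},{"ax":0,"ay":0,"az":0,"x":1,"y":0,"z":0,"claw":8.5},{"ax":0,"ay":0,"az":0,"x":0,"y":0,"z":0,"claw":8.5},{"ax":0,"ay":0,"az":0,"x":0,"y":0,"z":0,"claw":8.5},{"ax":0,"ay":0,"az":0,"x":0,"y":0,"z":0,"claw":8.5}]'
python3 d.py .506 -.337 .112 -7.1
python3 - <<'E'
from h import *
f=grab_frame("wrist"); save(f,"wrist4")
E
```

```text
time_s: 10.12
position: [0.5059, -0.3377, 0.1128]
tcp_rot: [[0.003, 0.992, -0.123], [-0.002, -0.123, -0.992], [-1.0, 0.003, 0.002]]
contact_force: [0.5, 0.3, 0.6]
width: 0.995
t 10.1167 p [ 0.5059 -0.3377  0.1128] shift cm [ 0.08  0.01 -0.07]
angy -7.09 xaxis [ 0.0028 -0.0024 -1.    ] F [0.51 0.35 0.59] q [-41.1  17.6  96.7   0.   65.4 -34.1] w 0.9948811899650095
rotvec [ 0.0002  0.0021 -0.0031] shift in target axes [ 0.08  0.01 -0.07]
```

View pics/wrist4.png

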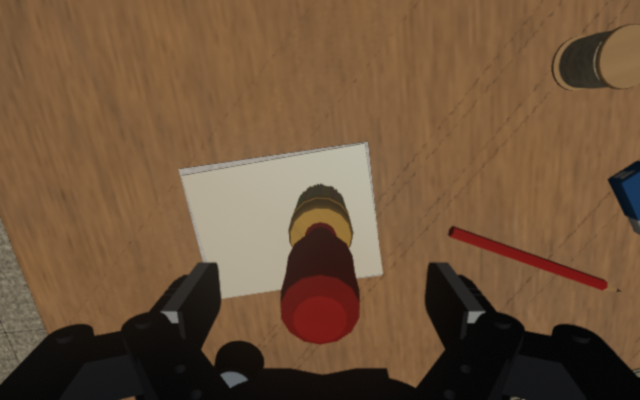

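```bash
python3 -m crank '[{"ax":0,"ay":0,"az":0,"x":0,"y":0,"z":0,"claw":5},{"ax":0,"ay":0,"az":0,"x":0,"y":0,"z":0,"claw":4},{"ax":0,"ay":0,"az":0,"x":0,"y":0,"z":0,"claw":3.4},{"ax":0,"ay":0,"az":0,"x":0,"y":0,"z":0,"claw":3},{"ax":0,"ay":0,"az":0,"x":0,"y":0,"z":0,"claw":2.5},{"ax":0,"ay":0,"az":0,"x":0,"y":0,"z":0,"claw":2},{"ax":0,"ay":0,"az":0,"x":0,"y":0,"z":0,"claw":2},{"ax":0,"ay":0,"az":0,"x":0,"y":0,"z":0,"claw":2},{"ax":0,"ay":0,"az":0,"x":0,"y":0,"z":0,"claw":2}]' 40
python3 d.py .506 -.337 .112 -7.1
python3 - <<'E'
from h import *
f=grab_frame("wrist"); save(f,"wrist5")
E
```

```text
time_s: 10.92
position: [0.5047, -0.337, 0.1106]
tcp_rot: [[0.0, 0.992, -0.124], [-0.0, -0.124, -0.992], [-1.0, 0.0, 0.0]]
contact_force: [-0.3, 0.1, 3.8]
width: 0.344
t 10.9167 p [ 0.5047 -0.337   0.1106] shift cm [-0.14  0.13 -0.01]
angy -7.11 xaxis [ 4.e-04 -4.e-04 -1.e+00] F [-0.28  0.1   3.83] q [-41.2  17.7  96.9  -0.   65.4 -34.1] w 0.34439081367062235
rotvec [-0.0001  0.0004 -0.0005] shift in target axes [-0.14  0.13 -0.01]
```

View pics/wrist5.png

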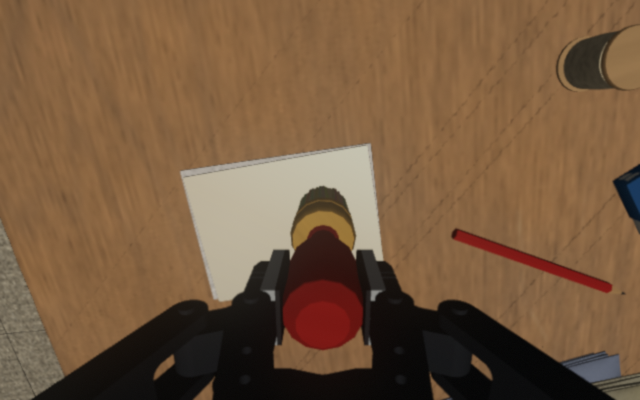

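```bash
python3 -m crank '[{"ax":0,"ay":0,"az":0,"x":-1,"y":0,"z":0,"claw":2},{"ax":0,"ay":0,"az":0,"x":-2,"y":0,"z":0,"claw":2},{"ax":0,"ay":0,"az":0,"x":-2,"y":0,"z":0,"claw":2},{"ax":0,"ay":0,"az":0,"x":0,"y":0,"z":0,"claw":2},{"ax":0,"ay":0,"az":0,"x":0,"y":0,"z":0,"claw":2}]' 50
python3 d.py .4105 .1341 .1616 -7.1
python3 - <<'E'
from h import *
f=grab_frame("wrist"); save(f,"wrist6")
E
```

```text
time_s: 11.38
position: [0.5051, -0.3373, 0.1618]
tcp_rot: [[0.002, 0.992, -0.124], [-0.002, -0.124, -0.992], [-1.0, 0.002, 0.002]]
contact_force: [-0.3, 0.1, -0.4]
width: 0.342
t 11.3833 p [ 0.5051 -0.3373  0.1618] shift cm [ -0.09 -15.22 -45.61]
angy -7.1 xaxis [ 0.0021 -0.0018 -1.    ] F [-0.3   0.09 -0.43] q [-41.2  14.4  95.    0.   70.5 -34.1] w 0.34164287469378296
rotvec [-0.      0.0015 -0.0023] shift in target axes [ 2.000e-02 -1.522e+01 -4.561e+01]
```

View pics/wrist6.png

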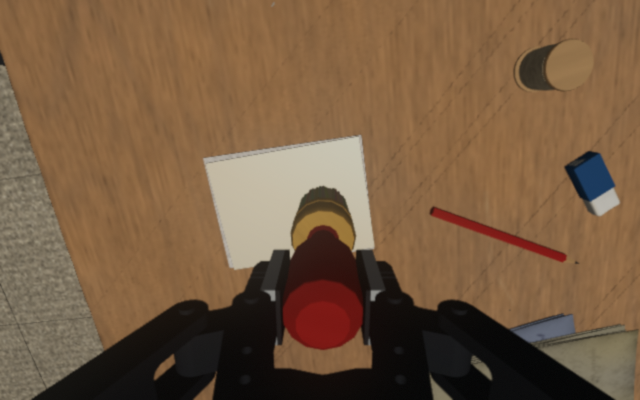

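```bash
python3 -m crank '[{"ax":0,"ay":0,"az":0,"x":0,"y":-1.5,"z":-1.5,"claw":2},{"ax":0,"ay":0,"az":0,"x":0,"y":-2.3,"z":-2.5,"claw":2},{"ax":0,"ay":0,"az":0,"x":0,"y":-2.3,"z":-3,"claw":2},{"ax":0,"ay":0,"az":0,"x":0,"y":-2.3,"z":-3,"claw":2},{"ax":0,"ay":0,"az":0,"x":0,"y":-2.3,"z":-3,"claw":2},{"ax":0,"ay":0,"az":0,"x":0,"y":-2.3,"z":-3,"claw":2},{"ax":0,"ay":0,"az":0,"x":0,"y":-2.2,"z":-3,"claw":2},{"ax":0,"ay":0,"az":0,"x":0,"y":0,"z":-3,"claw":2},{"ax":0,"ay":0,"az":0,"x":0,"y":0,"z":-3,"claw":2},{"ax":0,"ay":0,"az":0,"x":0,"y":0,"z":-3,"claw":2},{"ax":0,"ay":0,"az":0,"x":0,"y":0,"z":-3,"claw":2},{"ax":0,"ay":0,"az":0,"x":0,"y":0,"z":-3,"claw":2}]'
python3 d.py .4105 .1341 .1616 -7.1
```

```text
time_s: 12.43
position: [0.3945, 0.021, 0.159]
tcp_rot: [[-0.002, 0.992, -0.124], [0.0, -0.124, -0.992], [-1.0, -0.002, -0.0]]
contact_force: [0.3, -0.3, 0.4]
width: 0.339
t 12.4333 p [0.3945 0.021  0.159 ] shift cm [ -0.26   0.19 -11.42]
angy -7.12 xaxis [-2.1e-03  3.0e-04 -1.0e+00] F [ 0.29 -0.31  0.37] q [ -8.4 -15.7 125.1  -0.   70.7  -1.3] w 0.3388152147109518
rotvec [-0.0003 -0.      0.0021] shift in target axes [ -0.26   0.19 -11.42]
```

```bash
python3 -m crank '[{"ax":0,"ay":0,"az":0,"x":0,"y":0,"z":-3,"claw":2},{"ax":0,"ay":0,"az":0,"x":0,"y":0,"z":-3,"claw":2},{"ax":0,"ay":0,"az":0,"x":0.5,"y":0,"z":-3,"claw":2},{"ax":0,"ay":0,"az":0,"x":0.5,"y":0,"z":-1.5,"claw":2},{"ax":0,"ay":0,"az":0,"x":0.5,"y":0,"z":-0.5,"claw":2},{"ax":0,"ay":0,"az":0,"x":0,"y":0,"z":0,"claw":2},{"ax":0,"ay":0,"az":0,"x":0,"y":0,"z":0,"claw":2}]'
python3 d.py .4105 .1341 .1466 -7.1
python3 - <<'E'
from h import *
import pickle
f=grab_frame("wrist"); save(f,"wrist7");pickle.dump(f,open("wrist7.pkl","wb"))
f=grab_frame("top"); save(f,"top7");pickle.dump(f,open("top7.pkl","wb"));f=grab_frame("scene"); save(f,"scene7")
c=f["frame"][160:330,180:400]; cv2.imwrite("pics/sc7.png",cv2.resize(c,None,fx=3.4,fy=3.4,interpolation=cv2.INTER_CUBIC)[...,::-1])
E
```

```text
time_s: 13.02
position: [0.4082, 0.1281, 0.144]
tcp_rot: [[-0.003, 0.992, -0.123], [-0.001, -0.123, -0.992], [-1.0, -0.003, 0.001]]
contact_force: [-0.7, -0.6, -0.3]
width: 0.336
t 13.0167 p [0.4082 0.1281 0.144 ] shift cm [-0.26  0.15 -0.62]
angy -7.07 xaxis [-2.9e-03 -8.0e-04 -1.0e+00] F [-0.75 -0.59 -0.31] q [  6.9  -9.1 121.4  -0.   67.8  13.9] w 0.33553230839999365
rotvec [0.0006 0.0012 0.0028] shift in target axes [-0.26  0.15 -0.63]
```

View pics/wrist7.png

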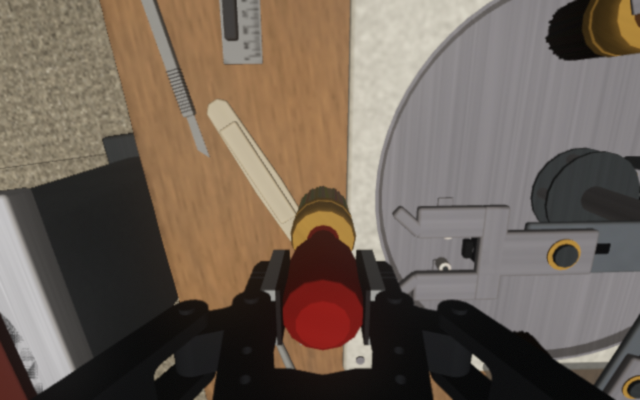

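View pics/sc7.png

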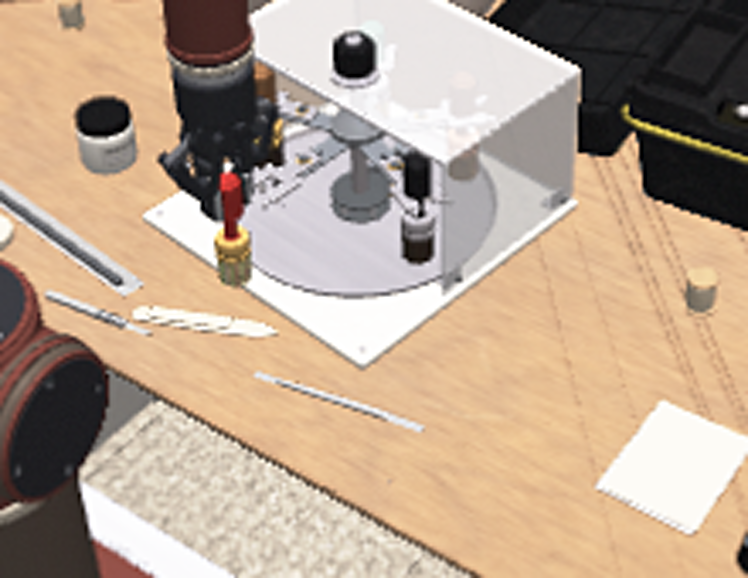

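```bash
python3 - <<'E'
from h import *
import pickle
f=pickle.load(open("wrist7.pkl","rb"));P=cloud(f);col=f["frame"].astype(int)
s=monitor.get_state();R=np.array(s["tcp_rot"]);p=np.array(s["position"]);print(p)
m=(P[...,2]>.158)&(P[...,2]<.175)&(col[...,0]>col[...,1]+60);b=P[m];c=cv2.minEnclosingCircle(b[:,:2].astype(np.float32));print("handle",m.sum(),c,b[:,2].mean())
q=P[195:305,390:600].reshape(-1,3);k=(q[:,2]>.117)&(q[:,2]<.133);q=q[k]
u=(q-p)@R  # tool coords
m2=(u[:,1]>.05)&(u[:,1]<.12)
def edges(lo,hi):
    w=u[(u[:,1]>lo)&(u[:,1]<hi),2]; return np.percentile(w,[1,99]),len(w)
for lo in np.arange(.02,.11,.006): print(round(lo,3),edges(lo,lo+.006))
h=(np.array([*c[0],b[:,2].mean()])-p)@R; print("handle tool",h)
C=cam(f);Cc=-C[0].T@C[1]
def atz(uu,v,z):
    a=unproj(f,uu,v,1.)-Cc; return ((Cc+a*(z-Cc[2])/a[2])-p)@R*1000
for n,(uu,v) in dict(slotTop=(450,235),slotBot=(450,270),endTop=(474,236),endBot=(477,272),lipU=(396,211),lipD=(403,290),screw=(565,256),lipUo=(396,208),plunger=(464,249)).items(): print(n,atz(uu,v,.125).round(1))
c=f["frame"][180:310,370:610]; cv2.imwrite("pics/wc7.png",cv2.resize(c,None,fx=3.3,fy=3.3,interpolation=cv2.INTER_CUBIC)[...,::-1])
E
```

```text
[0.40931127 0.12762036 0.14526155]
handle 4346 ((0.4086941182613373, 0.12718892097473145), 0.014482983388006687) 0.16645617424331297Traceback (most recent call last):
  File "<stdin>", line 11, in <module>
  File "<stdin>", line 10, in edges
    return _quantile_unchecked(
        a, q, axis, out, overwrite_input, method, keepdims, weights)
    return _ureduce(a,
                    func=_quantile_ureduce_func,
    ...<5 lines>...
                    overwrite_input=overwrite_input,
                    method=method)
    r = func(a, **kwargs)
    result = _quantile(arr,
                       quantiles=q,
    ...<2 lines>...
                       out=out,
                       weights=wgt)
    slices_having_nans = np.isnan(arr[-1, ...])
                                  ~~~^^^^^^^^^
IndexError: index -1 is out of bounds for axis 0 with size 0
```

```bash
python3 - <<'E'
from h import *
import pickle
f=pickle.load(open("wrist7.pkl","rb"));P=cloud(f);col=f["frame"].astype(int)
s=monitor.get_state();R=np.array(s["tcp_rot"]);p=np.array(s["position"]);print(p)
m=(P[...,2]>.158)&(P[...,2]<.175)&(col[...,0]>col[...,1]+60);b=P[m];c=cv2.minEnclosingCircle(b[:,:2].astype(np.float32))
h=(np.array([*c[0],b[:,2].mean()])-p)@R*1000; print("handle tool",h.round(1))
q=P[195:310,370:620].reshape(-1,3);k=(q[:,2]>.115)&(q[:,2]<.135);u=(q[k]-p)@R*1000
for lo in np.arange(20,115,5):
    w=u[(u[:,1]>lo)&(u[:,1]<lo+5),2]
    if len(w): print(lo,len(w),np.percentile(w,[1,99]).round(1))
C=cam(f);Cc=-C[0].T@C[1]
def atz(uu,v,z):
    a=unproj(f,uu,v,1.)-Cc; return ((Cc+a*(z-Cc[2])/a[2])-p)@R*1000
for n,(uu,v) in dict(slotTop=(450,235),slotBot=(450,270),endTop=(474,236),endBot=(477,272),lipU=(396,211),lipD=(403,290),screw=(565,256),plunger=(464,249)).items(): print(n,atz(uu,v,.125).round(1))
c=f["frame"][180:310,370:610]; cv2.imwrite("pics/wc7.png",cv2.resize(c,None,fx=3.3,fy=3.3,interpolation=cv2.INTER_CUBIC)[...,::-1])
E
```

```text
[0.40931127 0.12762036 0.14526155]
handle tool [-21.2  -0.6   0.5]
20 24 [-10.8  -5.7]
25 8 [-22.   -5.9]
30 161 [-26.8 -19.6]
35 370 [-25.3  14.3]
40 654 [-26.8  17.7]
45 685 [-26.9  17.7]
50 700 [-27.   17.7]
55 776 [-27.1  17.5]
60 703 [-27.2  17.8]
65 1079 [-27.3  17.7]
70 1114 [-27.4  17.5]
75 1012 [-27.3  16.9]
80 585 [-25.9  16. ]
85 508 [-15.9   5.5]
90 540 [-17.3   5.4]
95 581 [-17.8   5.6]
100 669 [-17.9   5. ]
105 591 [-18.1   5.1]
110 480 [-18.3   5.2]
slotTop [ 20.3  55.3 -14.7]
slotBot [20.3 57.2  2.3]
endTop [ 20.2  66.  -14.2]
endBot [20.3 69.6  3.3]
lipU [ 20.3  30.9 -25.6]
lipD [20.3 36.6 12.5]
screw [ 20.2 108.8  -4.6]
plunger [20.3 62.3 -8. ]
```

View pics/wc7.png

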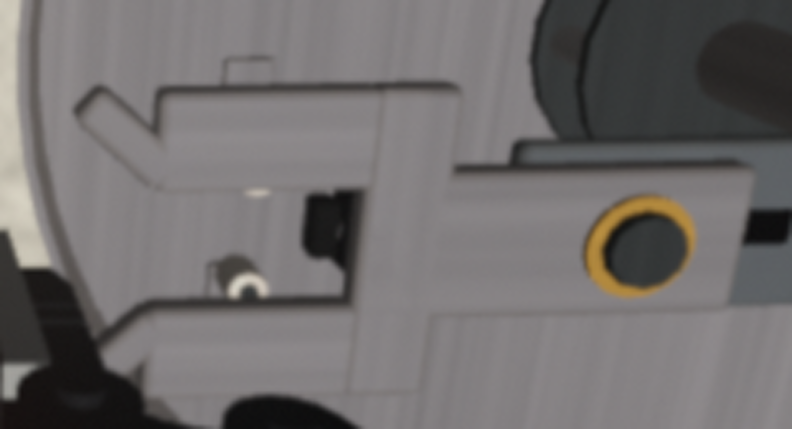

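```bash
python3 -m crank '[{"ax":0,"ay":0,"az":0,"x":-0.2,"y":0,"z":-0.6,"claw":2},{"ax":0,"ay":0,"az":0,"x":0,"y":1,"z":0,"claw":2},{"ax":0,"ay":0,"az":0,"x":0,"y":0,"z":0,"claw":2},{"ax":0,"ay":0,"az":0,"x":0,"y":0,"z":0,"claw":2}]'
python3 d.py .473 .1263 .1466 -7.1
cat > rel.py <<'E'
from h import *
import sys
f=grab_frame("wrist"); save(f,sys.argv[1]);P=cloud(f);col=f["frame"].astype(int)
s=monitor.get_state();R=np.array(s["tcp_rot"]);p=np.array(s["position"]);print(p,s["contact_force"].round(2))
m=(P[...,2]>.15)&(P[...,2]<.19)&(col[...,0]>col[...,1]+60)
u=(P-p)@R*1000
vv,uu=np.nonzero(m); w=(vv>295)&(vv<345)&(uu>295)&(uu<350); t=u[vv[w],uu[w]]
print("handle top x(tool) median",np.median(t,0).round(2))
k=np.isfinite(P[...,2])&(P[...,2]>.115)&(P[...,2]<.135); k[:195]=0;k[320:]=0;k[:,:370]=0
a=u[k]; print("plate x",np.median(a[:,0]).round(2))
for lo in np.arange(15,110,5):
    w=a[(a[:,1]>lo)&(a[:,1]<lo+5),2]
    if len(w)>50: print(lo,len(w),np.percentile(w,[1,99]).round(1))
E
python3 rel.py wrist8
```

```text
time_s: 13.5
position: [0.4209, 0.1331, 0.1477]
tcp_rot: [[0.001, 0.992, -0.124], [-0.0, -0.124, -0.992], [-1.0, 0.001, -0.0]]
contact_force: [-0.1, -0.5, -0.1]
width: 0.34
t 13.5 p [0.4209 0.1331 0.1477] shift cm [0.12 5.26 0.02]
angy -7.14 xaxis [ 9.e-04 -0.e+00 -1.e+00] F [-0.08 -0.52 -0.12] q [  7.3  -7.5 119.6  -0.   67.9  14.4] w 0.34015512712372975
rotvec [-0.0006 -0.0001 -0.0008] shift in target axes [0.11 5.26 0.03]
[0.42034214 0.13308787 0.14741937] [ 0.68 -0.05 -1.11]
handle top x(tool) median [-24.15   1.11  -1.36]
plate x 23.87
20 102 [-20.  -11.7]
25 192 [-18.4  -7.6]
30 340 [-19.9  -6.2]
35 410 [-20.1  15.6]
40 534 [-20.2  18.9]
45 730 [-20.2  24. ]
50 640 [-20.4  24.6]
55 959 [-20.3  23. ]
60 915 [-20.6  20.1]
65 905 [-20.6  20.7]
70 519 [-16.7  21.4]
75 466 [-8.9 12.1]
80 517 [-10.6  12.3]
85 547 [-11.   12.2]
90 622 [-11.   12.1]
95 550 [-11.2  11.6]
100 450 [-11.2  11.8]
105 518 [-11.5  12. ]
```

View pics/wrist8.png

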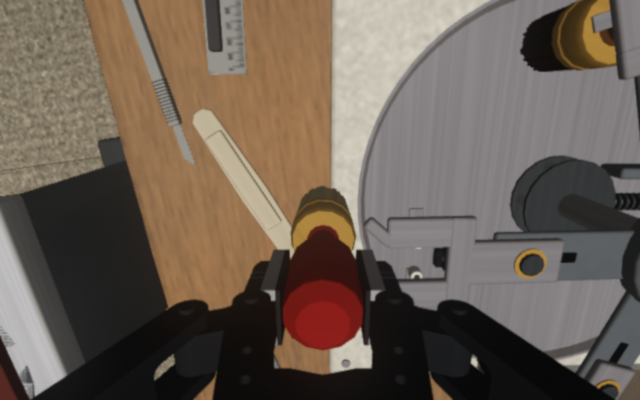

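```bash
python3 -m crank '[{"ax":0,"ay":0,"az":0,"x":0.1,"y":0.8,"z":0.05,"claw":2},{"ax":0,"ay":0,"az":0,"x":0,"y":0.8,"z":0,"claw":2},{"ax":0,"ay":0,"az":0,"x":0,"y":0.7,"z":0,"claw":2},{"ax":0,"ay":0,"az":0,"x":0,"y":0.5,"z":0,"claw":2},{"ax":0,"ay":0,"az":0,"x":0,"y":0,"z":0,"claw":2},{"ax":0,"ay":0,"az":0,"x":0,"y":0,"z":0,"claw":2}]'
python3 d.py .473 .1263 .1466 -7.1; python3 rel.py wrist9 | head -3
```

```text
time_s: 14.05
position: [0.4479, 0.1293, 0.1461]
tcp_rot: [[-0.001, 0.992, -0.124], [-0.0, -0.124, -0.992], [-1.0, -0.001, 0.0]]
contact_force: [0.1, 0.2, -0.1]
width: 0.338
t 14.05 p [0.4479 0.1293 0.1461] shift cm [-0.05  2.53 -0.02]
angy -7.12 xaxis [-6.e-04 -0.e+00 -1.e+00] F [ 0.14  0.18 -0.13] q [  6.4  -3.6 116.2   0.   67.4  13.5] w 0.3377705898886724
rotvec [-0.0004  0.0001  0.0006] shift in target axes [-0.05  2.53 -0.02]
[0.44758491 0.12931687 0.14608781] [-0.    0.12 -1.17]
handle top x(tool) median [-23.96   0.94  -1.24]
plate x 22.18
```

View pics/wrist9.png

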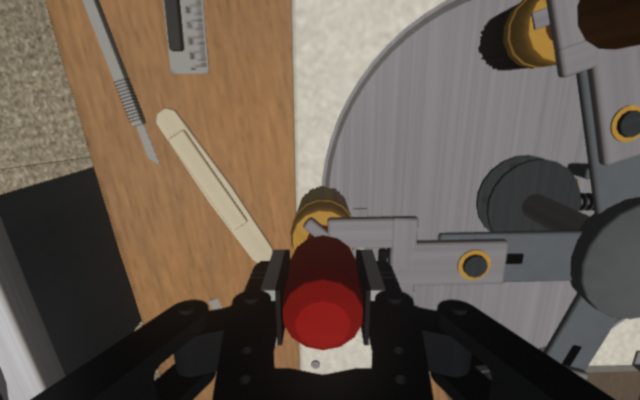

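```bash
python3 -m crank '[{"ax":0,"ay":0,"az":0,"x":0,"y":0.4,"z":0,"claw":2},{"ax":0,"ay":0,"az":0,"x":0,"y":0.4,"z":0,"claw":2},{"ax":0,"ay":0,"az":0,"x":0,"y":0.3,"z":0,"claw":2},{"ax":0,"ay":0,"az":0,"x":0,"y":0,"z":0,"claw":2}]'
python3 d.py .473 .1263 .1466 -7.1
python3 -m crank '[{"ax":0,"ay":0,"az":0,"x":0,"y":0.1,"z":0,"claw":2},{"ax":0,"ay":0,"az":0,"x":0,"y":0.1,"z":0,"claw":2},{"ax":0,"ay":0,"az":0,"x":0,"y":0,"z":0,"claw":2}]'
python3 -m crank '[{"ax":0,"ay":0,"az":0,"x":0,"y":0.1,"z":0,"claw":2},{"ax":0,"ay":0,"az":0,"x":0,"y":0.1,"z":0,"claw":2},{"ax":0,"ay":0,"az":0,"x":0,"y":0,"z":0,"claw":2}]'
```

```text
time_s: 14.43
position: [0.4593, 0.1279, 0.1465]
tcp_rot: [[0.001, 0.992, -0.124], [0.0, -0.124, -0.992], [-1.0, 0.001, -0.0]]
contact_force: [-0.3, -0.1, 0.4]
width: 0.336
t 14.4333 p [0.4593 0.1279 0.1465] shift cm [-0.01  1.38 -0.01]
angy -7.11 xaxis [ 7.e-04  0.e+00 -1.e+00] F [-0.33 -0.12  0.45] q [  6.1  -2.1 114.8  -0.   67.3  13.2] w 0.33636952485618843
rotvec [-0.0002 -0.0001 -0.0007] shift in target axes [-0.01  1.38 -0.01]
time_s: 14.68
position: [0.4606, 0.1277, 0.1463]
tcp_rot: [[-0.0, 0.992, -0.124], [-0.0, -0.124, -0.992], [-1.0, -0.0, 0.0]]
contact_force: [-0.5, 0.1, -0.3]
width: 0.335
time_s: 14.93
position: [0.4617, 0.1276, 0.146]
tcp_rot: [[-0.002, 0.992, -0.124], [0.0, -0.124, -0.992], [-1.0, -0.002, 0.0]]
contact_force: [-4.1, 0.1, 0.8]
width: 0.338
```

```bash
python3 -m crank '[{"ax":0,"ay":0,"az":0,"x":0,"y":0.1,"z":0,"claw":2},{"ax":0,"ay":0,"az":0,"x":0,"y":0,"z":0,"claw":2}]'
python3 d.py .473 .1263 .1466 -7.1
python3 -m crank '[{"ax":0,"ay":0,"az":0,"x":0,"y":0.1,"z":0,"claw":2},{"ax":0,"ay":0,"az":0,"x":0,"y":0,"z":0,"claw":2}]'
```

```text
time_s: 15.1
position: [0.4621, 0.1276, 0.1458]
tcp_rot: [[-0.004, 0.992, -0.124], [0.0, -0.124, -0.992], [-1.0, -0.004, 0.0]]
contact_force: [-5.3, 1.1, 2.4]
width: 0.341
t 15.1 p [0.4621 0.1276 0.1458] shift cm [-0.08  1.09 -0.01]
angy -7.09 xaxis [-3.7e-03  1.0e-04 -1.0e+00] F [-5.3   1.12  2.41] q [  6.   -1.5 114.2   0.   67.5  13.1] w 0.3412360880077193
rotvec [0.0001 0.0003 0.0037] shift in target axes [-0.08  1.1  -0.01]
time_s: 15.27
position: [0.4627, 0.1275, 0.1455]
tcp_rot: [[-0.005, 0.992, -0.124], [0.0, -0.124, -0.992], [-1.0, -0.005, 0.0]]
contact_force: [-6.5, 0.9, 2.6]
width: 0.341
```

```bash
python3 -m crank '[{"ax":0,"ay":0,"az":0,"x":-0.1,"y":0,"z":0,"claw":2},{"ax":0,"ay":0,"az":0,"x":0,"y":0,"z":0,"claw":2}]' 70
python3 rel.py wrist10 | head -3
python3 - <<'E'
from h import *
f=grab_frame("scene")
c=f["frame"][190:290,200:330]; cv2.imwrite("pics/sc10.png",cv2.resize(c,None,fx=5.5,fy=5.5,interpolation=cv2.INTER_CUBIC)[...,::-1])
E
```

```text
time_s: 15.43
position: [0.463, 0.1273, 0.1462]
tcp_rot: [[-0.004, 0.992, -0.124], [-0.0, -0.124, -0.992], [-1.0, -0.004, 0.0]]
contact_force: [-6.3, 1.4, -4.4]
width: 0.337
[0.46297368 0.12733801 0.14616181] [-5.69  1.19 -3.92]
handle top x(tool) median [-23.82   0.95  -1.29]
plate x 21.99
```

View pics/wrist10.png

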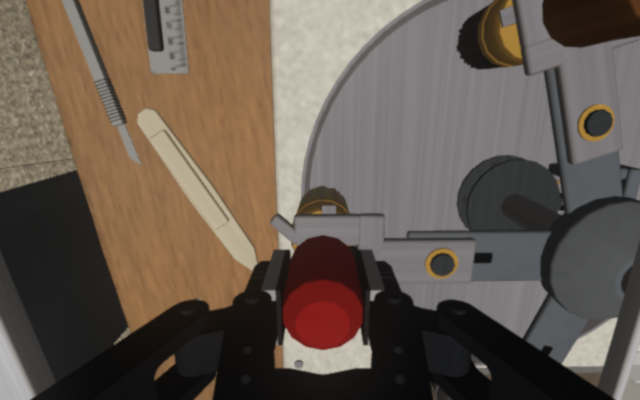

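View pics/sc10.png

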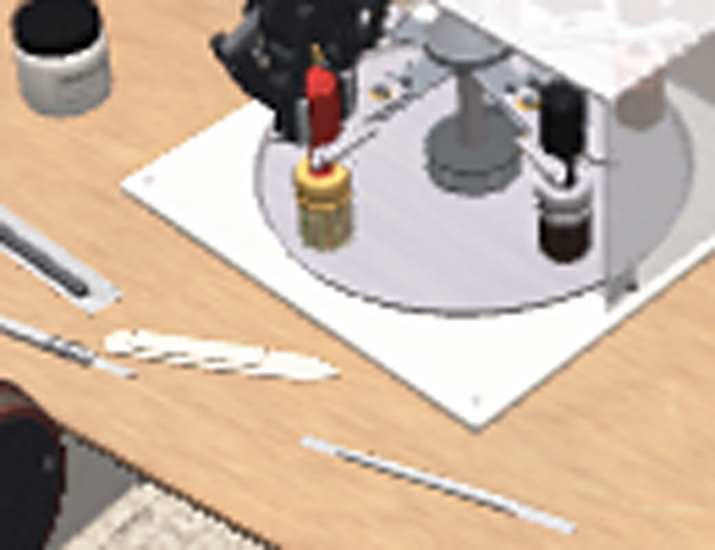

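```bash
python3 -m crank '[{"ax":0,"ay":0,"az":0,"x":0.04,"y":0.1,"z":0,"claw":2},{"ax":0,"ay":0,"az":0,"x":0,"y":0,"z":0,"claw":2}]' 
python3 -m crank '[{"ax":0,"ay":0,"az":0,"x":0,"y":0.1,"z":0,"claw":2},{"ax":0,"ay":0,"az":0,"x":0,"y":0,"z":0,"claw":2}]' 
```

```text
time_s: 15.7
position: [0.4639, 0.1272, 0.1459]
tcp_rot: [[-0.004, 0.992, -0.124], [0.0, -0.124, -0.992], [-1.0, -0.004, 0.0]]
contact_force: [-6.2, 1.9, -1.5]
width: 0.327
time_s: 15.87
position: [0.465, 0.1271, 0.1459]
tcp_rot: [[-0.004, 0.992, -0.124], [0.0, -0.124, -0.992], [-1.0, -0.004, 0.0]]
contact_force: [-5.4, 0.4, -2.1]
width: 0.338
```

```bash
python3 -m crank '[{"ax":0,"ay":0,"az":0,"x":0,"y":0.1,"z":0,"claw":2},{"ax":0,"ay":0,"az":0,"x":0,"y":0,"z":0,"claw":2}]' 
python3 -m crank '[{"ax":0,"ay":0,"az":0,"x":0,"y":0.1,"z":0,"claw":2},{"ax":0,"ay":0,"az":0,"x":0,"y":0,"z":0,"claw":2}]' 
python3 -m crank '[{"ax":0,"ay":0,"az":0,"x":0,"y":0.1,"z":0,"claw":2},{"ax":0,"ay":0,"az":0,"x":0,"y":0,"z":0,"claw":2}]' 
```

```text
time_s: 16.03
position: [0.4665, 0.1269, 0.1461]
tcp_rot: [[-0.003, 0.992, -0.124], [-0.0, -0.124, -0.992], [-1.0, -0.003, 0.0]]
contact_force: [-4.4, 0.5, -4.1]
width: 0.337
time_s: 16.2
position: [0.4686, 0.1267, 0.1466]
tcp_rot: [[0.0, 0.992, -0.124], [-0.0, -0.124, -0.992], [-1.0, 0.0, 0.0]]
contact_force: [-2.4, 0.5, -3.3]
width: 0.336
time_s: 16.37
position: [0.4705, 0.1265, 0.1474]
tcp_rot: [[0.002, 0.992, -0.124], [-0.0, -0.124, -0.992], [-1.0, 0.002, -0.0]]
contact_force: [-0.8, -0.4, -1.4]
width: 0.335
```

```bash
python3 -m crank '[{"ax":0,"ay":0,"az":0,"x":0.1,"y":0.05,"z":0,"claw":2},{"ax":0,"ay":0,"az":0,"x":0,"y":0,"z":0,"claw":2}]' 
python3 -m crank '[{"ax":0,"ay":0,"az":0,"x":0,"y":0.1,"z":0,"claw":2},{"ax":0,"ay":0,"az":0,"x":0,"y":0,"z":0,"claw":2}]' 
python3 d.py .473 .1263 .1466 -7.1
```

```text
time_s: 16.53
position: [0.4709, 0.1265, 0.1465]
tcp_rot: [[0.002, 0.992, -0.124], [0.0, -0.124, -0.992], [-1.0, 0.002, -0.0]]
contact_force: [-0.7, 0.0, 1.2]
width: 0.337
time_s: 16.7
position: [0.4715, 0.1265, 0.1463]
tcp_rot: [[0.001, 0.992, -0.124], [0.0, -0.124, -0.992], [-1.0, 0.001, -0.0]]
contact_force: [-1.4, 0.9, 0.7]
width: 0.334
t 16.7 p [0.4715 0.1265 0.1463] shift cm [-0.03  0.15 -0.  ]
angy -7.11 xaxis [ 9.e-04  2.e-04 -1.e+00] F [-1.35  0.95  0.74] q [  5.7  -0.5 113.2   0.   67.3  12.9] w 0.33403873035161835
rotvec [-0.0001 -0.0003 -0.0009] shift in target axes [-0.03  0.15 -0.  ]
```

```bash
python3 -m crank '[{"ax":0,"ay":0,"az":0,"x":0.05,"y":0.1,"z":0,"claw":2},{"ax":0,"ay":0,"az":0,"x":0,"y":0,"z":0,"claw":2}]' 
python3 -m crank '[{"ax":0,"ay":0,"az":0,"x":0,"y":0.1,"z":0,"claw":2},{"ax":0,"ay":0,"az":0,"x":0,"y":0,"z":0,"claw":2}]' 
python3 d.py .473 .1263 .1466 -7.1
```

```text
time_s: 16.87
position: [0.4717, 0.1264, 0.1453]
tcp_rot: [[-0.001, 0.992, -0.124], [0.0, -0.124, -0.992], [-1.0, -0.001, -0.0]]
contact_force: [-3.5, 0.3, 1.0]
width: 0.336
time_s: 17.03
position: [0.4719, 0.1263, 0.1451]
tcp_rot: [[-0.003, 0.992, -0.124], [0.0, -0.124, -0.992], [-1.0, -0.003, 0.0]]
contact_force: [-6.6, 0.2, 3.2]
width: 0.33
t 17.0333 p [0.4719 0.1263 0.1451] shift cm [-0.15  0.11 -0.01]
angy -7.1 xaxis [-3.e-03  2.e-04 -1.e+00] F [-6.59  0.18  3.24] q [  5.7  -0.2 113.    0.   67.3  12.8] w 0.33038154862054486
rotvec [-0.0001  0.0002  0.003 ] shift in target axes [-0.15  0.11 -0.01]
```

```bash
python3 -m crank '[{"ax":0,"ay":0,"az":0,"x":0,"y":-0.12,"z":0,"claw":2},{"ax":0,"ay":0,"az":0,"x":0.05,"y":0,"z":0,"claw":2},{"ax":0,"ay":0,"az":0,"x":0,"y":0,"z":0,"claw":2}]' 
python3 rel.py wrist11 | head -3
python3 - <<'E'
from h import *
f=grab_frame("scene")
c=f["frame"][190:290,200:330]; cv2.imwrite("pics/sc11.png",cv2.resize(c,None,fx=5.5,fy=5.5,interpolation=cv2.INTER_CUBIC)[...,::-1])
E
```

```text
time_s: 17.28
position: [0.4717, 0.1264, 0.1448]
tcp_rot: [[-0.0, 0.992, -0.124], [0.0, -0.124, -0.992], [-1.0, -0.0, 0.0]]
contact_force: [-3.2, 0.9, 0.2]
width: 0.335
[0.47167573 0.12638945 0.14479315] [-2.75  1.38  0.08]
handle top x(tool) median [-23.83   0.94  -1.32]
plate x 20.86
```

View pics/wrist11.png

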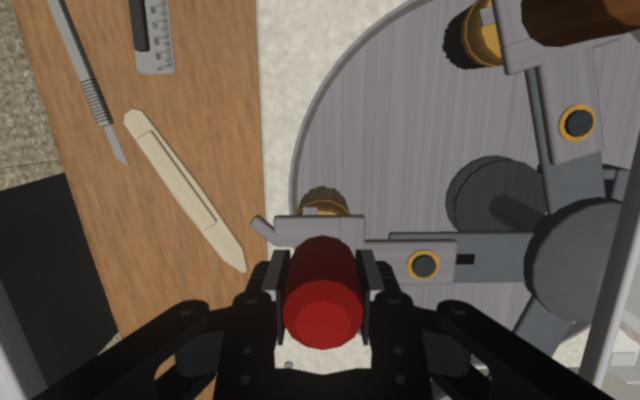

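View pics/sc11.png

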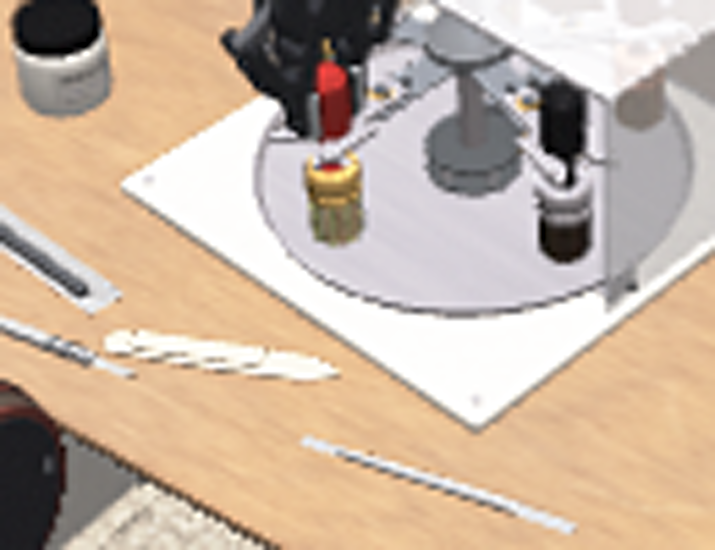

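```bash
python3 -m crank '[{"ax":0,"ay":0,"az":0,"x":0,"y":-0.03,"z":0,"claw":2},{"ax":0,"ay":0,"az":0,"x":0,"y":0,"z":0,"claw":2.8},{"ax":0,"ay":0,"az":0,"x":0,"y":0,"z":0,"claw":3.2},{"ax":0,"ay":0,"az":0,"x":0,"y":0,"z":0,"claw":3.8},{"ax":0,"ay":0,"az":0,"x":0,"y":0,"z":0,"claw":4.6},{"ax":0,"ay":0,"az":0,"x":0,"y":0,"z":0,"claw":5.2},{"ax":0,"ay":0,"az":0,"x":0,"y":0,"z":0,"claw":5.2},{"ax":0,"ay":0,"az":0,"x":0,"y":0,"z":0,"claw":5.2}]' 20
python3 rel.py wrist12 | head -3
```

```text
time_s: 18.05
position: [0.4717, 0.1263, 0.1451]
tcp_rot: [[0.001, 0.992, -0.124], [-0.0, -0.124, -0.992], [-1.0, 0.001, -0.0]]
contact_force: [0.4, 0.9, 0.2]
width: 0.609
[0.47165868 0.12637275 0.14499619] [ 0.08 -0.37 -0.25]
handle top x(tool) median [-23.83   0.68  -1.19]
plate x 21.2
```

View pics/wrist12.png

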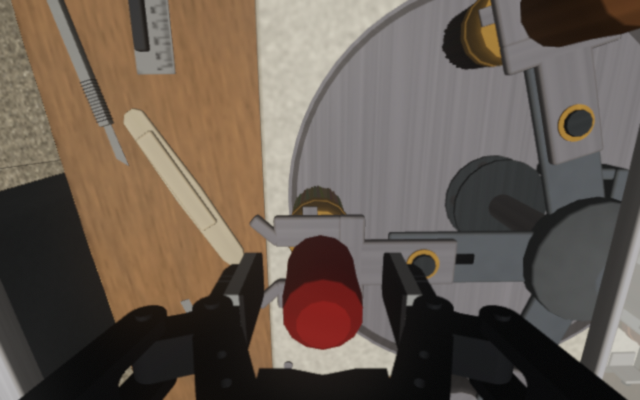

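Brush stays home after release, with the fingers clear on both sides at (245,290) and (400,290). I'll lift off and check.

```bash
python3 -m crank '[{"ax":0,"ay":0,"az":0,"x":-1,"y":0,"z":0,"claw":5.2},{"ax":0,"ay":0,"az":0,"x":-2,"y":0,"z":0,"claw":5.2},{"ax":0,"ay":0,"az":0,"x":-3,"y":0,"z":0,"claw":5.2},{"ax":0,"ay":0,"az":0,"x":-3,"y":0,"z":0,"claw":5.2},{"ax":0,"ay":0,"az":0,"x":-3,"y":0,"z":0,"claw":5.2},{"ax":0,"ay":0,"az":0,"x":0,"y":0,"z":0,"claw":5.2},{"ax":0,"ay":0,"az":0,"x":0,"y":0,"z":0,"claw":5.2}]'
python3 - <<'E'
from h import *
f=grab_frame("wrist"); save(f,"wrist13");P=cloud(f);col=f["frame"].astype(int)
m=(P[...,2]>.155)&(P[...,2]<.18)&(col[...,0]>col[...,1]+60);b=P[m];print(cv2.minEnclosingCircle(b[:,:2].astype(np.float32)),np.percentile(b[:,2],[5,50,95]))
f=grab_frame("scene"); c=f["frame"][160:290,200:370]; cv2.imwrite("pics/sc13.png",cv2.resize(c,None,fx=4.5,fy=4.5,interpolation=cv2.INTER_CUBIC)[...,::-1])
E
```

```text
time_s: 18.68
position: [0.4729, 0.1265, 0.268]
tcp_rot: [[0.006, 0.992, -0.124], [0.001, -0.124, -0.992], [-1.0, 0.005, -0.001]]
contact_force: [0.3, 1.3, 0.2]
width: 0.609
((0.4722878038883209, 0.12599371373653412), 0.013644354417920113) [0.16413299 0.16802246 0.16983609]
```

View pics/wrist13.png

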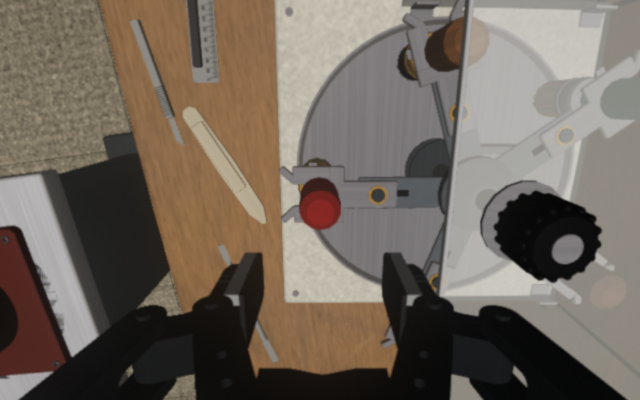

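View pics/sc13.png

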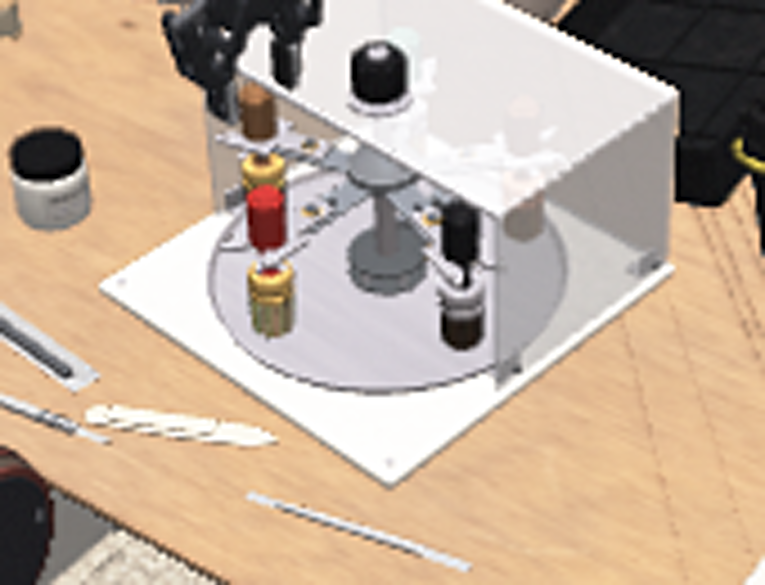

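```bash
python3 -m crank '[{"ax":0,"ay":0,"az":0,"x":0,"y":0,"z":0,"claw":5.2},{"ax":0,"ay":0,"az":0,"x":0,"y":0,"z":0,"claw":5.2},{"ax":0,"ay":0,"az":0,"x":0,"y":0,"z":0,"claw":5.2}]'; python3 -c "
from h import *
print(monitor.get_state()['contact_force']); print(env.close_job())"
```

```text
time_s: 19.03
position: [0.4709, 0.1263, 0.2637]
tcp_rot: [[-0.002, 0.992, -0.124], [-0.0, -0.124, -0.992], [-1.0, -0.002, 0.0]]
contact_force: [-0.9, 0.4, -0.2]
width: 0.612
[-0.88316046  0.3500801  -0.24207647]
the job is handed in; nothing more can be done
None
```

The red brush is hanging in the formerly empty clip at the middle of the hood's open front, and the job was handed in at about 19 s. `close_job()` gives no verdict, so I don't know whether it passed.

**What I did:**
- I gripped the knob and turned the rack about 104–106° clockwise. On release, the empty clip rested along 172.7°, against about 173° for the middle of the front.
- I picked the brush up by its handle and pressed its neck into the clip in 1 mm steps. It met the rollers at x ≈ 0.461 m and peaked at about 6.5 N, then met the slot end at x ≈ 0.472 m, again at about 6.5 N.
- I eased off, lowered the shoulder onto the plate, opened the fingers and lifted clear.

**Last checks:**
- **Position:** the brush stayed put after release. Its centre is about 123 mm from the axis, so the clip sits about 3 mm outward of its nominal point.
- **Height and tilt:** the shoulder is within about 1 mm of the plate top by both the arm and the camera. It looks upright; I did not measure the tilt.
- **Surroundings:** the other four brushes look to be in their clips, but I did not measure their offsets. I never moved near the bobbin, loupe or jar.
- **Robot:** it was touching nothing, with under 1 N at the wrist.

**Disagreements:** the top and wrist cameras differed by about 4 mm in x on the knob, so I used the position felt when gripping it, between the two. The wrist camera also read the hung handle's top about 1.5 mm low, in line with its error elsewhere. The plunger travel could not be measured directly; I inferred it from the neck reaching the slot end.

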